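# Release a push-fit coolant stem with a fork and hang it up

## Robot

A 6-joint arm with a two-finger parallel gripper is mounted at the origin on the work surface. World frame = base frame: x ahead of the robot, y to its left, z up, the work surface at z = 0. Lengths are in m, angles in rad, forces in N, time in s.
With the tool pointing down it reaches from about 0.375 to 0.9 m from the base axis. Payload 3.1 kg.
Tool frame: the origin (TCP) lies midway between the tips of the shut fingers; the grasp point (between the pads) lies 19 mm behind it; z points along the fingers, y is the direction in which the jaws open and shut (so a half turn about z gives the same grasp; the last joint's range is limited). The gripper opens to 87 mm and grips with 3 to 60 N. Pads are 19 mm wide; open, the fingers measure 117 mm over their backs; the gripper's body (75 mm by 190 mm) begins 51 mm behind the grasp point.
Start: joints at [-1.504, 0.527, 1.433, -0, 1.181, -0.178], TCP at [0.152, -0.606, 0.223] pointing down, gripper open.
Joint ranges: [-3.08, 3.08], [-0.75, 2.2], [0.22, 2.44], [-1.43, 4.57], [0, 2.65], [-2.85, 2.85]. Speed limits (rad/s): [2.79, 2.79, 3.14, 3.14, 3.14, 3.14].

## Interface

Orientations are given as a unit quaternion [x, y, z, w].
In Python, from rig import robot gives the robot as it stands.
- The arm moves only by the tool move_arm, never from a script. Its argument "rows" is one flat list of numbers, 7 for each row, row after row: the shift along the world's x, y, z in mm, then the turn, a rotation vector about the world's x, y, z in rad, then the closure, from 0 (fully open) to 1 (shut). A call has 1 to 12 rows; each row shifts and turns the commanded pose from where the row before left it; what a row does not reach is not made up. A row lasts 1/10 s, in which the tool goes at most 50 mm and 8.59 degrees, less where a joint would pass 70% of its speed; a pose out of reach is approached as far as the arm can. A call with a gripper value outside its range is refused whole. The fingers move at their own pace and stop on an object; "grip_force" is the grip in N (left out, the last holds). Time passes only in rows, so rows that do not move let the fingers close. It gives the time, the measured TCP pose, the force and the opening at its end, in the units of the state.
- robot.get_obs(): the state, without advancing time (a new reading comes with each control period).
- robot.camera(name): name is "scene" or "side" or "wrist"; returns a dict with "color" (420x560x3 uint8, red, green, blue), "z_map" (420x560 float32, m along the optical axis (not along the pixel's ray), 0 where there is no reading), "camera_matrix" (3x3 intrinsics, pixels), "R" (3x3) and "t" (3): a world point X has camera coordinates R X + t; the wrist camera has in their place "tool_from_camera" (4x4, takes a point from camera to tool coordinates, whose origin is the TCP and whose axes are the flange's). Camera axes: x right, y down, z forward; pixel columns grow to the right and rows downward; lengths in m; the calibration is good to about 2 mm. A picture is of the moment at which its call begins: read the wrist's pose just before it.
- robot.hand_in(): hands the job in, once; it reports no verdict.
Trained networks look in the newest picture that a camera, given by its name, has taken for a name from the list of things; names that differ only in an ending like _2 or _b are one class to them, and where a whole thing is asked for, a point or a joint stands for the part that bears it (a point fixed in the world has none). Each returns a list of dicts, best first, with "conf" (0 to 1); they miss things now and then, are a little off and sometimes report something else, mostly with a low value. They report only what shows in the picture. A call takes as long as a camera call. They do not tell look-alikes from the thing itself.
- robot.search_frame(camera, thing): "at" ([column, row] in pixels, amid what is visible of it).
- robot.spot_point(camera, thing): "at" ([column, row] in pixels: a listed point, or the origin of a listed thing).
The state is a dict: "time": time; "q": joint angles; "joint_velocities": joint speeds; "joint_torque": joint torques, N m; "position": TCP position; "tool_rot": TCP orientation; "ft_force": force on the tool from outside, world axes, zero at the start; "moment": the same for the moment, N m; "grip_width": finger opening in m.
Only numpy, scipy, OpenCV 4.12 (cv2) and the standard library are available. Lean on these libraries where they do the work, as an engineer would, in place of code of your own. Each camera call takes 0.05 s, during which the arm holds its last target.

## Task

Free the blue-headed coolant stem from the manifold: take the yellow release fork out from under the jig plate, set it on the push-fit port so that its prongs go round the stem, over the orange collet ring and under the blue ledge, and let its own weight hold the collet down while you pull the stem straight up and out. Leave the fork lying on the port, and hang the stem by its flange, pushed well back, in the rack slot above the green disc. Do not disturb the two parts already hanging in the rack, the bottle or the screwdriver.

Things in the scene. Friction and masses are not known exactly. Their poses are not given: they have to be found in the camera images.
- port (a point): Push-fit port of the fixed manifold: point on its vertical axis, at the top of the un-pressed collet, 82 mm above the bench. z up; +x is the level direction in which the fork is pushed in. Block 86 x 70 mm, 30 mm high; dark fitting, 56 mm diameter, up to 73 mm. Inside, four jaws lock the stem's bead; they open with the collet, fully when it is fully pressed, and then the stem lifts out freely.
- ledge (a point): Front lower edge of the blue ledge behind the port, 41 mm from the port's axis, 97 mm above the bench (15 mm above the un-pressed collet). The ledge is 80 mm wide, its top at 109 mm; its back post begins 20 mm farther in (+x) and is 110 mm high.
- collet (a joint): How far the orange collet ring (48 mm outer, 30 mm inner diameter) is pressed down, m: 0 free, 0.005 fully pressed. It needs about 4 N and springs back when let go.
- stem_mid (a point): Rigid steel stem, upright in the port; point on its axis half-way, 80 mm above its lower end; z to the head. 160 mm long, 20 mm diameter, 0.18 to 0.35 kg. Locking bead, 27 mm diameter, 3 to 11 mm above the lower end; flange, 40 mm diameter, from 112 to 118 mm. In the port its lower end is 30 mm above the bench (52 mm inside). It cannot be pulled out while the collet is up.
- stem_head (a point): Middle of the stem's blue head (20 mm diameter, from 118 mm to the top at 160 mm), 139 mm above the lower end.
- fork_seat (a point): Steel release fork, 190 mm long, 0.5 to 0.63 kg, lying flat: point in the middle of its slot, where the stem should come, 7 mm above its flat underside. +x to the prong tips, z up. Slot 32 mm wide from x = -24 mm to the open tips; yellow neck x = -44 to -24 mm. At the start only its prongs (about x > 0) are out in the open, the handle is hidden under the jig plate.
- fork_tips (a point): Midway between the fork's prong tips, 56 mm ahead of fork_seat, 4 mm above the underside. Two yellow prongs, each 11 mm wide, 54 mm over both; 14 mm thick, but only 8 mm over the last 16 mm. On the collet with the tips under the ledge and let go, the handle sinks by some 10 degrees, the tips bear up against the ledge, and the weight presses the collet fully down.
- fork_grip (a point): Point in the fork's black weighted handle, 85 mm behind fork_seat (x = -85 mm), 12 mm above the underside; axes as fork_seat. The handle is 24 mm wide, 24 mm high, x = -134 to -44 mm; the fork's centre of mass is near x = -65 mm.
- jig: Fixed aluminium jig plate 170 mm (x) by 270 mm (y), underside 36 mm and top 46 mm above the bench, on feet along its y = -120 and +120 mm sides; origin on the bench under its middle. The fork sticks out under its open front edge at x = -85 mm. A casting up to 126 mm high stands on it from x = -3 to +73 mm.
- rack: Fixed hanging rack; origin on the bench, z up. Plate 8 mm thick, top 130 mm above the bench, with slots at y = -80, 0 and +80 mm, each 26 mm wide, open to the front (-x, teeth begin at x = -35 mm), closed at x = +14 mm; a part's axis belongs at x = 0. Base 8 mm thick from x = -45 mm; two back posts at x = +54 mm, y = -128 and +128 mm.
- free_slot (a point): Centre of the free slot at the plate's top (130 mm above the bench), straight over the green disc on the rack's base.
- spare_mid (a point): Spare stem of the same shape with a red head, hanging in another slot: leave alone. Its middle.
- plug_mid (a point): Black-headed plug, 74 mm long, hanging in the third slot, its top 34 mm above the plate: leave alone. Its middle.
- bottle_mid (a point): White bottle, 52 mm diameter, 115 mm high, standing on the bench: leave alone. Its middle.
- driver: Black screwdriver, 170 mm long, lying on the bench: leave alone.
There are look-alikes about, which are no part of the job. Leave any pink or turquoise look-alike of the part that bears stem_mid alone.

How it is judged:
On the way, in this order (a step that is already met when the one before it is completed fails the run):
1. the fork lies on the collet and presses it down, with the stem still home in the port (value of joint collet above 0.004 m and horizontal distance between each of fork_seat, stem_mid and port below 0.02 m and distance between fork_seat and port below 0.03 m and z of stem_mid in the frame of port below 0.036 m), for 0.2 s.
2. the stem is drawn up out of the port while the fork holds the collet down (value of joint collet above 0.0035 m and z of stem_mid in the frame of port above 0.06 m and horizontal distance between stem_mid and port below 0.03 m and horizontal distance between fork_seat and port below 0.02 m), for 0.05 s.
At the end, for the whole second after the job is handed in: The stem hangs still and released by its flange in the slot over the green disc (axis within 15 mm of the slot centre, within 7 degrees of upright, flange within 5 mm of resting height), and the fork still lies on the port, its slot middle within 25 mm of the port's axis (horizontal distance between stem_mid and free_slot below 0.015 m and angle between stem_mid's own z axis and vertical below 0.12 rad and z of stem_mid in the frame of free_slot between -0.037 and -0.027 m and contact force between stem and the fingers below 0.05 N and linear speed of stem below 0.03 m/s and horizontal distance between fork_seat and port below 0.025 m and distance between fork_seat and port below 0.035 m); the robot touches nothing.
It fails at once if a part hanging in the rack was disturbed (moved over 20 mm) (distance of any of spare_mid, plug_mid from where it was at the start of the episode above 0.02 m).
It fails at once if the bottle or screwdriver was disturbed (moved over 30 mm) (distance of any of bottle_mid, driver from where it was at the start of the episode above 0.03 m).
It also fails if it takes over 72 s, if anything falls off the work surface, if the arm or the gripper's body presses on something with over 40 N, if the wrist force passes 120 N, or if a joint passes its speed limit or range.

## Working session

There is one attempt and no reset: what is moved stays moved. The work goes in short steps, Python scripts to look and compute and a tool call to move; the robot and the scene stay as the last step left them, time stands still between calls to the robot, and variables do not carry over. Pictures are saved under pics/ and viewed, and the job is handed in when it is done.

Besides the shell and the picture viewer there is one more tool, called after ">>>" in YAML: its name, and indented under it one key for each argument. move_arm: Moves the arm, as the interface text tells. Its arguments: {"type":"object","properties":{"rows":{"type":"array","items":{"type":"number"}},"grip_force":{"type":"number"}},"required":["rows"]}

```bash
ls; mkdir -p pics
python3 - <<'E'
from rig import robot
import cv2,numpy as np
o=robot.get_obs();print({k:np.round(v,3) for k,v in o.items()})
for c in ["scene","side","wrist"]:
    d=robot.camera(c);cv2.imwrite(f"pics/{c}0.png",cv2.cvtColor(d["color"],cv2.COLOR_RGB2BGR))
    print(c,d["camera_matrix"].tolist(),{k:np.round(d[k],4).tolist() for k in ("R","t","tool_from_camera") if k in d})
    np.savez(f"pics/{c}0.npz",**d)
E
```

```text
pics
{'time': np.float64(0.0), 'q': array([-1.504,  0.528,  1.434, -0.   ,  1.181, -0.179]), 'joint_velocities': array([ 0.002,  0.   , -0.   , -0.   , -0.002,  0.001]), 'joint_torque': array([-1.0000e-03, -4.4004e+01, -1.7659e+01,  6.4000e-02,  5.8000e-02,
       -0.0000e+00]), 'position': array([ 0.152, -0.605,  0.222]), 'tool_rot': array([ 0.992,  0.123,  0.   , -0.001]), 'ft_force': array([-0.842,  0.461,  0.12 ]), 'moment': array([ 0.007, -0.049, -0.015]), 'grip_width': np.float64(0.087)}
scene [[398.1826103755574, 0.0, 282.3766282410767], [0.0, 398.1826103755574, 209.68968754695715], [0.0, 0.0, 1.0]] {'R': [[0.6197, 0.7846, 0.0189], [0.4972, -0.3739, -0.7829], [-0.6072, 0.4946, -0.6218]], 't': [-0.3928, -0.2216, 1.5477]}
side [[398.3880915822015, 0.0, 280.5675357498237], [0.0, 398.3880915822015, 209.01882415916793], [0.0, 0.0, 1.0]] {'R': [[-0.7395, -0.6727, -0.026], [-0.3131, 0.3779, -0.8713], [0.5959, -0.6362, -0.49]], 't': [0.4682, 0.2975, 0.8108]}
wrist [[295.36674248394695, 0.0, 278.9961305791038], [0.0, 295.36674248394695, 207.08926472497316], [0.0, 0.0, 1.0]] {'tool_from_camera': [[0.001, -0.9524, -0.3049, 0.0849], [1.0, 0.001, 0.0001, 0.0011], [0.0002, -0.3049, 0.9524, -0.1611], [0.0, 0.0, 0.0, 1.0]]}
```

View pics/scene0.png

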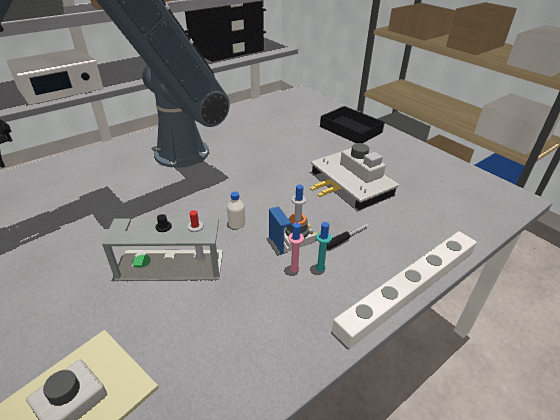

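View pics/side0.png

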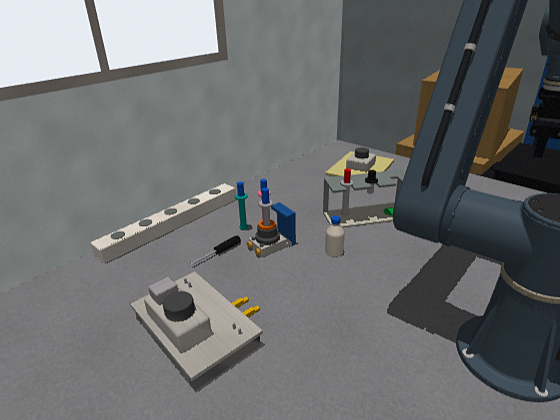

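View pics/wrist0.png

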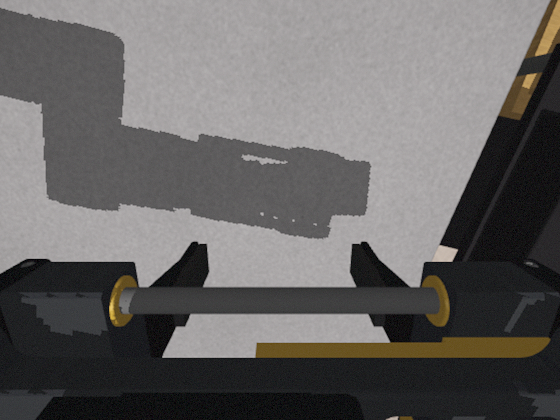

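```bash
cat > h.py <<'E'
from rig import robot
import cv2,numpy as np
from scipy.spatial.transform import Rotation as Rn
def shot(c,name=None):
    o=robot.get_obs(); d=robot.camera(c)
    if "R" not in d:
        T=np.eye(4);T[:3,:3]=Rn.from_quat(o["tool_rot"]).as_matrix();T[:3,3]=o["position"]
        W=T@d["tool_from_camera"]; d["R"]=W[:3,:3].T; d["t"]=-W[:3,:3].T@W[:3,3]
    if name: cv2.imwrite(f"pics/{name}.png",cv2.cvtColor(d["color"],cv2.COLOR_RGB2BGR)); np.savez(f"pics/{name}.npz",**d)
    return d
def load(n): return dict(np.load(f"pics/{n}.npz"))
def proj(d,X):
    c=np.atleast_2d(X)@d["R"].T+d["t"]; p=c@d["camera_matrix"].T; return p[:,:2]/p[:,2:]
def rayz(d,uv,z):
    "point on pixel ray at world height z"
    r=d["R"].T@np.linalg.inv(d["camera_matrix"])@np.array([uv[0],uv[1],1.]); C=-d["R"].T@d["t"]
    return C+r*(z-C[2])/r[2]
def dep(d,uv,w=1):
    u,v=int(round(uv[0])),int(round(uv[1])); z=d["z_map"][max(0,v-w):v+w+1,max(0,u-w):u+w+1]; z=z[z>0]
    if len(z)==0: return None
    z=np.median(z); return d["R"].T@(z*np.linalg.inv(d["camera_matrix"])@np.array([uv[0],uv[1],1.])-d["t"])
def cloud(d):
    v,u=np.mgrid[:420,:560]; z=d["z_map"]; P=np.stack([u*z,v*z,z],-1)@np.linalg.inv(d["camera_matrix"]).T
    return (P-d["t"])@d["R"]
E
python3 - <<'E'
from h import *
for c in ["scene","side"]:
  d=shot(c)
  for t in ["port","ledge","stem_mid","stem_head","fork_seat","fork_tips","fork_grip","jig","rack","free_slot","spare_mid","plug_mid","bottle_mid","driver"]:
    r=robot.spot_point(c,t)[:4]
    print(c,t,[(np.round(x["at"]).tolist(),round(x["conf"],2)) for x in r])
E
```

```text
scene port [([298.0, 218.0], 0.81)]
scene ledge [([283.0, 220.0], 0.75), ([297.0, 219.0], 0.27)]
scene stem_mid [([297.0, 244.0], 0.82), ([322.0, 246.0], 0.62), ([298.0, 209.0], 0.56)]
scene stem_head [([326.0, 231.0], 0.82), ([299.0, 234.0], 0.68), ([297.0, 192.0], 0.52)]
scene fork_seat [([327.0, 188.0], 0.81), ([282.0, 219.0], 0.61)]
scene fork_tips [([314.0, 191.0], 0.81)]
scene fork_grip [([349.0, 176.0], 0.53)]
scene jig [([350.0, 182.0], 0.74)]
scene rack [([172.0, 260.0], 0.93), ([195.0, 240.0], 0.35), ([160.0, 230.0], 0.34)]
scene free_slot [([349.0, 177.0], 0.44)]
scene spare_mid [([195.0, 240.0], 0.92), ([317.0, 190.0], 0.49)]
scene plug_mid [([160.0, 229.0], 0.51), ([174.0, 262.0], 0.47), ([350.0, 182.0], 0.26)]
scene bottle_mid [([236.0, 207.0], 0.79), ([327.0, 189.0], 0.56)]
scene driver [([346.0, 238.0], 0.58)]
side port [([333.0, 235.0], 0.6), ([347.0, 192.0], 0.33)]
side ledge [([280.0, 211.0], 0.68)]
side stem_mid [([269.0, 215.0], 0.6), ([265.0, 200.0], 0.58), ([244.0, 208.0], 0.57)]
side stem_head [([266.0, 196.0], 0.72), ([264.0, 184.0], 0.65), ([242.0, 186.0], 0.56)]
side fork_seat [([235.0, 314.0], 0.76)]
side fork_tips [([252.0, 303.0], 0.53)]
side fork_grip [([364.0, 221.0], 0.69)]
side jig [([194.0, 331.0], 0.77)]
side rack [([366.0, 220.0], 0.71), ([261.0, 197.0], 0.68)]
side free_slot []
side spare_mid [([346.0, 194.0], 0.87)]
side plug_mid [([376.0, 180.0], 0.73)]
side bottle_mid [([334.0, 237.0], 0.76)]
side driver [([214.0, 254.0], 0.71)]
```

The scene view shows the rack at (165,250), the manifold with the steel blue-headed stem at (299,205), pink (295,250) and turquoise (322,248) look-alikes, and the fork's prongs at (325,187) under the jig plate (355,175). Next I'll crop for confirmation and measure coarse positions.

Run:
```python
from h import *
s=load("scene0");d=load("side0")
a=cv2.resize(s["color"][140:300,90:410],None,fx=2.5,fy=2.5,interpolation=cv2.INTER_CUBIC)
cv2.imwrite("pics/cs0.png",a[:,:,::-1])
b=cv2.resize(d["color"][160:360,130:410],None,fx=2.8,fy=2.8,interpolation=cv2.INTER_CUBIC)
cv2.imwrite("pics/cd0.png",b[:,:,::-1])
def p(n,c,uv,z): print(n,np.round(rayz(c,uv,z),4), np.round(dep(c,uv),4))
p("port sc",s,(298,218),.082);p("head sc",s,(299,190),.169);p("head side",d,(264,184),.169);p("head side2",d,(266,196),.169)
p("ledge sc",s,(283,220),.097);p("ledge side",d,(280,211),.097)
p("tips sc",s,(314,191),.004);p("tips side",d,(252,303),.004);p("seat sc",s,(327,188),.007);p("seat side",d,(235,314),.007)
p("jig sc",s,(350,182),0);p("jig side",d,(194,331),0)
p("rack sc",s,(172,260),0);p("rack side",d,(366,220),0)
p("spare",s,(195,240),.098);p("spare side",d,(346,194),.098)
p("bottle",s,(236,207),.057);p("bottle side",d,(334,237),.057)
p("plug",s,(160,229),.127);p("plug side",d,(372,180),.127)
```

```text
port sc [0.6518 0.0399 0.082 ] [0.6553 0.0367 0.0859]
head sc [0.6406 0.0479 0.169 ] [0.655  0.035  0.1828]
head side [ 0.7    -0.0089  0.169 ] [ 0.7287 -0.037   0.1497]
head side2 [0.6431 0.0414 0.169 ] [0.6382 0.0462 0.1726]
ledge sc [ 0.6471 -0.0106  0.097 ] [ 0.6578 -0.0194  0.1086]
ledge side [ 0.6448 -0.0142  0.097 ] [ 0.6323 -0.0009  0.1074]
tips sc [0.5041 0.2398 0.004 ] [0.5029 0.241  0.0028]
tips side [0.5072 0.2404 0.004 ] [ 0.5113  0.2368 -0.0009]
seat sc [0.5207 0.2845 0.007 ] [ 0.5123  0.2935 -0.0016]
seat side [0.5083 0.2939 0.007 ] [0.4767 0.3182 0.0449]
jig sc [0.536  0.3828 0.    ] [0.5783 0.3312 0.0445]
jig side [0.5444 0.3851 0.    ] [0.4699 0.4273 0.0847]
rack sc [ 0.5078 -0.288   0.    ] [ 0.5159 -0.2906  0.0082]
rack side [ 0.5079 -0.2726  0.    ] [ 0.5031 -0.2641  0.0058]
spare [ 0.5749 -0.2407  0.098 ] [ 0.6072 -0.2542  0.1294]
spare side [ 0.5576 -0.2227  0.098 ] [ 0.5569 -0.2217  0.0986]
bottle [ 0.4775 -0.0553  0.057 ] [ 0.5018 -0.0697  0.079 ]
bottle side [ 0.4797 -0.0534  0.057 ] [ 0.4705 -0.0398  0.0678]
plug [ 0.5155 -0.3035  0.127 ] [ 0.5264 -0.3068  0.1364]
plug side [ 0.5185 -0.3062  0.127 ] [ 0.507  -0.2853  0.1381]
```

View pics/cs0.png

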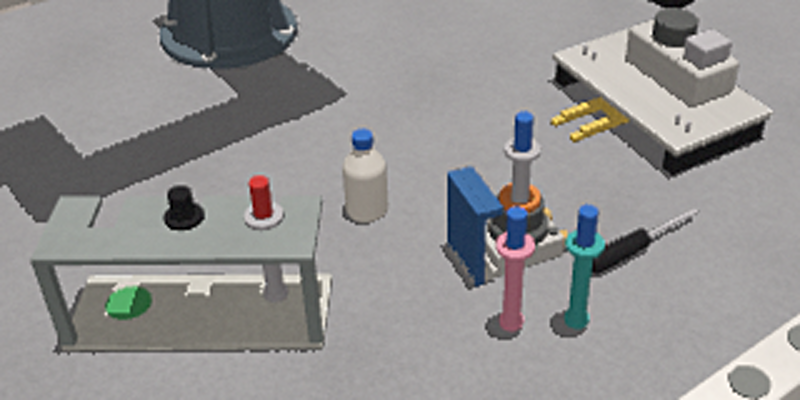

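View pics/cd0.png

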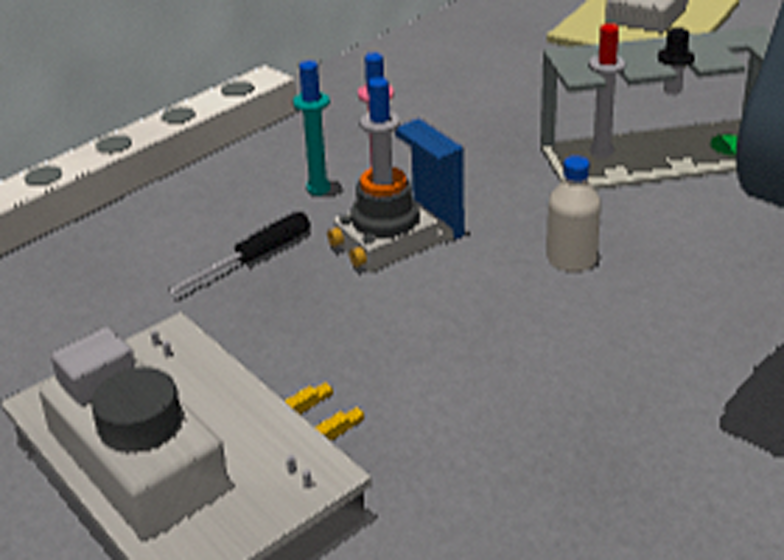

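The real target is the steel stem with the blue head at scene (299,205), which stands in the manifold with the orange collet. Pink (295,250) and turquoise (322,248) are the decoys and stand on the bench. The port is at about (0.648, 0.041), the push direction is about -y, and the fork's tips are at about (0.505, 0.24). I'll go to a viewpoint above the rack, turning the jaws on the way.

>>> move_arm:
  rows: [30, 34, 12, 0, 0, 0.13, 0, 30, 34, 12, 0, 0, 0.13, 0, 30, 34, 12, 0, 0, 0.13, 0, 30, 34, 12, 0, 0, 0.13, 0, 30, 34, 12, 0, 0, 0.13, 0, 30, 34, 12, 0, 0, 0.13, 0, 30, 34, 12, 0, 0, 0.13, 0, 30, 34, 12, 0, 0, 0.13, 0, 30, 34, 12, 0, 0, 0.13, 0, 30, 34, 12, 0, 0, 0.13, 0, 0, 0, 0, 0, 0, 0, 0]

```text
time: 2.75
position: [0.4556, -0.2625, 0.3446]
tool_rot: [0.713, 0.701, 0.001, 0.002]
ft_force: [-0.8, -0.5, 0.8]
grip_width: 0.0872
```

Run:
```python
from h import *
o=robot.get_obs();print(o["time"],np.round(o["position"],4),np.round(o["tool_rot"],4),np.round(o["q"],2),np.round(o["ft_force"],2))
d=shot("wrist","wr1")
for t in ["rack","free_slot","spare_mid","plug_mid","bottle_mid"]:
    r=robot.spot_point("wrist",t)[:3]; print(t,[(np.round(x["at"]).tolist(),round(x["conf"],2)) for x in r])
```

```text
2.75 [ 0.4556 -0.2625  0.3446] [0.7129 0.7012 0.0014 0.002 ] [-0.74  0.26  1.51  0.    1.36 -0.72] [-0.82 -0.53  0.76]
rack []
free_slot []
spare_mid [([356.0, 151.0], 0.92), ([310.0, 182.0], 0.52)]
plug_mid [([323.0, 205.0], 0.95)]
bottle_mid [([295.0, 20.0], 0.75)]
```

View pics/wr1.png

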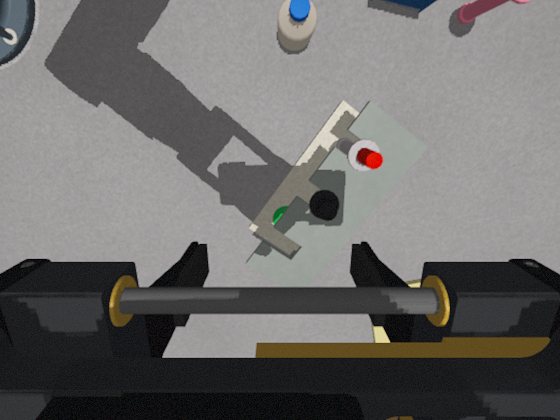

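The wrist view shows the rack plate (250–425, 100–260), with the red spare at (365,157), the black plug at (323,205) and the green disc under the free slot at (280,213). I'll fit the rack from the depth map.

Run:
```python
from h import *
d=load("wr1"); P=cloud(d)
m=(abs(P[...,2]-.130)<.006)&(d["z_map"]>0); m[235:,:]=0
hsv=cv2.cvtColor(d["color"],cv2.COLOR_RGB2HSV)
m&=(hsv[...,1]<60)
im=np.zeros((420,560),np.uint8); im[m]=255
# top-down grid map 1mm
img=d["color"].copy(); img[m]=(img[m]*.5+np.array([255,0,255])*.5).astype(np.uint8)
# rectify plane z=.130 into rack-ish frame
th=np.arctan2(-.55,.83); ex=np.array([np.cos(th),np.sin(th)]); ey=np.array([-ex[1],ex[0]]); o=np.array([.512,-.29])
s=2.5
gx,gy=np.meshgrid(np.arange(-150,150,1/s),np.arange(-80,110,1/s)) # columns: rack y ; rows: rack x
W=np.stack([o[0]+(gy*ex[0]+gx*ey[0])/1e3,o[1]+(gy*ex[1]+gx*ey[1])/1e3,np.full(gx.shape,.130)],-1)
uv=proj(d,W.reshape(-1,3)).reshape(gx.shape+(2,)).astype(np.float32)
r=cv2.remap(d["color"],uv[...,0],uv[...,1],cv2.INTER_LINEAR)
for k in range(-150,150,50): cv2.putText(r,str(k),(int((k+150)*s),12),0,.4,(255,0,0))
for k in range(-80,110,20): cv2.putText(r,str(k),(0,int((k+80)*s)),0,.4,(255,0,0))
cv2.imwrite("pics/rect1.png",r[:,:,::-1]); print(r.shape)
```

```text
(475, 750, 3)
```

View pics/rect1.png

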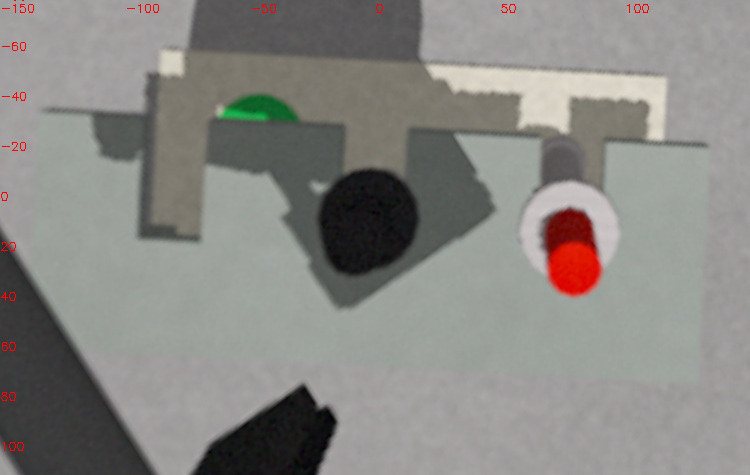

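>>> move_arm:
  rows: [20, 45, 0, 0, 0, 0, 0, 20, 45, 0, 0, 0, 0, 0, 20, 45, 0, 0, 0, 0, 0, 20, 45, 0, 0, 0, 0, 0, 20, 45, 0, 0, 0, 0, 0, 20, 45, 0, 0, 0, 0, 0, 20, 45, 0, 0, 0, 0, 0, 20, 45, 0, 0, 0, 0, 0, 0, 0, 0, 0, 0, 0, 0]

```text
time: 3.95
position: [0.6137, 0.0978, 0.3415]
tool_rot: [0.715, 0.7, 0.001, -0.001]
ft_force: [-0.6, -0.3, -0.1]
grip_width: 0.087
```

Run:
```python
from h import *
d1=load("wr1");P=cloud(d1);print("plate z", [np.round(P[v,u],4).tolist() for u,v in [(330,235),(390,190),(360,210)]])
yaw=np.radians(-36.7);ex=np.array([np.cos(yaw),np.sin(yaw),0]);ey=np.array([-ex[1],ex[0],0]);f=np.array([.4683,-.3589,.13])
s=load("scene0")
for X in [(-35,13),(-35,-13),(14,0)]: print("slot pts in scene", np.round(proj(s,f+X[0]/1e3*ex+X[1]/1e3*ey),1))
o=robot.get_obs();print(o["time"],np.round(o["position"],4),np.round(o["q"],2))
d=shot("wrist","wp1")
for t in ["port","ledge","stem_mid","stem_head"]:
    r=robot.spot_point("wrist",t)[:3]; print(t,[(np.round(x["at"]).tolist(),round(x["conf"],2)) for x in r])
```

```text
plate z [[0.5269, -0.3415, 0.129], [0.6036, -0.2786, 0.1288], [0.566, -0.3059, 0.1286]]
slot pts in scene [[139.8 218.1]]
slot pts in scene [[129.7 218.2]]
slot pts in scene [[129.6 230.7]]
3.95 [0.6137 0.0978 0.3415] [-0.02  0.42  1.29  0.    1.44 -0.  ]
port [([302.0, 210.0], 0.64), ([208.0, 34.0], 0.49)]
ledge [([299.0, 238.0], 0.81)]
stem_mid [([304.0, 215.0], 0.95), ([386.0, 228.0], 0.8), ([360.0, 258.0], 0.59)]
stem_head [([402.0, 238.0], 0.79), ([310.0, 231.0], 0.73), ([306.0, 214.0], 0.21)]
```

View pics/wp1.png

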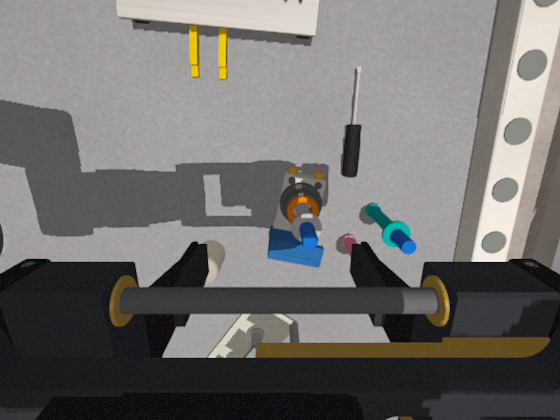

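Run:
```python
from h import *
s=load("scene0")
yaw=np.radians(-36.7);ex=np.array([np.cos(yaw),np.sin(yaw),0]);ey=np.array([-ex[1],ex[0],0]);f=np.array([.4683,-.3589,.13])
k=6;x0,y0=95,195
a=cv2.resize(s["color"][y0:y0+95,x0:x0+130],None,fx=k,fy=k,interpolation=cv2.INTER_CUBIC)
pts=[f+X/1e3*ex+Y/1e3*ey for X,Y in [(-35,13),(14,13),(14,-13),(-35,-13)]]
q=((proj(s,pts)-[x0,y0]+.5)*k).astype(np.int32)
cv2.polylines(a,[q],False,(255,0,255),1)
q2=((proj(s,[p+0.08*ey for p in pts])-[x0,y0]+.5)*k).astype(np.int32);cv2.polylines(a,[q2],False,(255,255,0),1)
cv2.imwrite("pics/rs.png",a[:,:,::-1])
d=load("wp1");b=cv2.resize(d["color"][140:280,220:430],None,fx=3.8,fy=3.8,interpolation=cv2.INTER_CUBIC);cv2.imwrite("pics/wp1c.png",b[:,:,::-1])
```

```text
(no output)
```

View pics/rs.png

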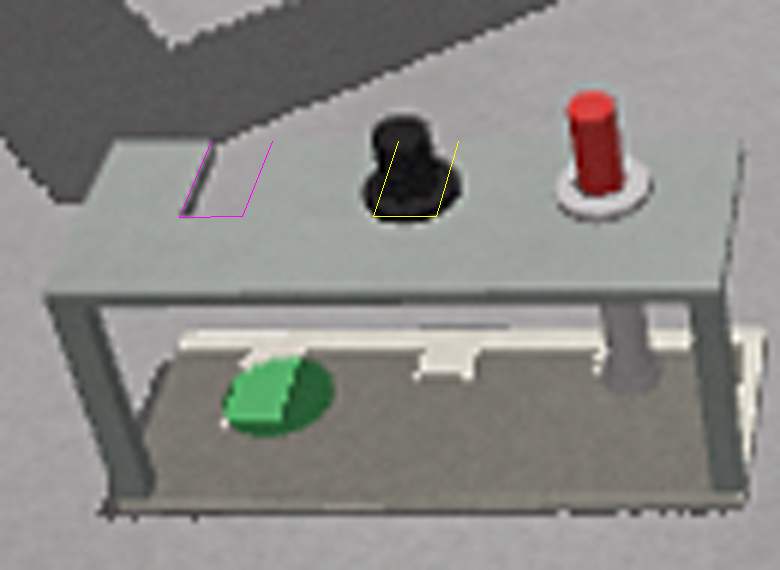

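View pics/wp1c.png

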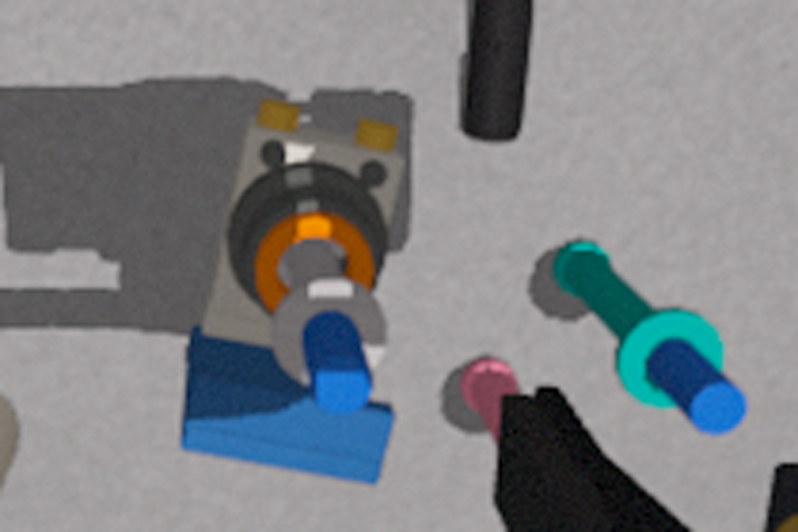

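The free slot outline from the wrist fit lands on the slot in the scene view, so the slot centre is (0.468, -0.359) and the rack yaw is -36.7°. The wrist crop shows the steel stem's head at (310,240) over the orange collet, with the ledge below it and the port tilted by about 11°. I'll now fit the port.

```bash
cat >> h.py <<'E'
def circ(xy):
    A=np.c_[2*xy,np.ones(len(xy))]; s=np.linalg.lstsq(A,(xy**2).sum(1),rcond=None)[0]; return s[:2],np.sqrt(s[2]+s[:2]@s[:2])
E
python3 - <<'E'
from h import *
for n in ["wp1","scene0","side0"]:
    d=load(n);P=cloud(d);hsv=cv2.cvtColor(d["color"],cv2.COLOR_RGB2HSV).astype(int)
    box=(abs(P[...,0]-.648)<.08)&(abs(P[...,1]-.03)<.1)&(d["z_map"]>0)
    H,S,V=hsv[...,0],hsv[...,1],hsv[...,2]
    blue=box&(H>100)&(H<125)&(S>120)&(abs(P[...,2]-.110)<.006)
    v,u=np.nonzero(blue)
    # reproject mask px on z=.1095
    W=np.array([rayz(d,(a,b),.1095)[:2] for a,b in zip(u,v)]).astype(np.float32)
    r=cv2.minAreaRect(W*1000); print(n,"ledge rect",len(W),np.round(r[0],1),np.round(r[1],1),round(r[2],1)); print(np.round(cv2.boxPoints(r),1).tolist())
    org=box&(H>5)&(H<22)&(S>180)&(P[...,2]>.07)
    v,u=np.nonzero(org);W=np.array([rayz(d,(a,b),.082)[:2] for a,b in zip(u,v)]).astype(np.float32)
    (c,rad)=cv2.minEnclosingCircle(W*1000);print("collet",len(W),np.round(c,1),round(rad,1), "z",np.round(np.percentile(P[org][:,2],[10,50,90]),4))
    top=box&(H>100)&(H<125)&(S>120)&(P[...,2]>.183)
    v,u=np.nonzero(top)
    if len(u): W=np.array([rayz(d,(a,b),.190)[:2] for a,b in zip(u,v)]).astype(np.float32);(c,rad)=cv2.minEnclosingCircle(W*1000);print("headtop",len(W),np.round(c,1),round(rad,1),np.round(W.mean(0)*1000,1))
    fl=box&(S<60)&(abs(P[...,2]-.147)<.004)
    v,u=np.nonzero(fl)
    if len(u): W=np.array([rayz(d,(a,b),.148)[:2] for a,b in zip(u,v)]).astype(np.float32);(c,rad)=cv2.minEnclosingCircle(W*1000);print("flange",len(W),np.round(c,1),round(rad,1))
E
```

```text
wp1 ledge rect 1027 [635.8 -14. ] [32.5 79.2] 77.4
[[593.7000122070312, -21.200000762939453], [671.0, -38.5], [678.0, -6.800000190734863], [600.7000122070312, 10.5]]
collet 1638 [ 626.7 -257.5] 466.5 z [0.081  0.437  0.4407]
headtop 672 [ 626.4 -174.3] 348.2 [ 589.  -107.4]
flange 410 [648.   40.6] 20.0
scene0 ledge rect 225 [641.  -17.7] [33.9 83.5] 75.7
[[596.4000244140625, -23.899999618530273], [677.2999877929688, -44.400001525878906], [685.7000122070312, -11.600000381469727], [604.7000122070312, 9.0]]
collet 42 [654.3  35.3] 23.1 z [0.0771 0.0809 0.0837]
headtop 32 [653.7  36.5] 12.1 [653.   36.9]
flange 78 [651.6  38.6] 22.0
side0 ledge rect 175 [629.8  -8.3] [36.6 84.5] 77.0
[[584.5, -16.700000762939453], [666.7999877929688, -35.70000076293945], [675.0999755859375, -0.0], [592.7000122070312, 19.0]]
collet 94 [642.4  48. ] 26.9 z [0.0754 0.0796 0.0817]
headtop 33 [640.9  46.7] 13.6 [641.3  47.1]
flange 65 [642.3  45.7] 21.7
```

Port axis is (0.648, 0.0406) from the flange circle, which fits at r = 20.0. The push yaw of -102.5° agrees with the ledge front 40 mm away. Now the fork.

>>> move_arm:
  rows: [-26, 42, -10, 0, 0, 0, 0, -26, 42, -10, 0, 0, 0, 0, -26, 42, -10, 0, 0, 0, 0, -26, 42, -10, 0, 0, 0, 0, 0, 0, 0, 0, 0, 0, 0]

```text
time: 4.7
position: [0.5043, 0.2628, 0.3018]
tool_rot: [0.715, 0.699, -0.002, -0.002]
ft_force: [-0.5, 0.5, -0.3]
grip_width: 0.0871
```

Run:
```python
from h import *
o=robot.get_obs();print(o["time"],np.round(o["position"],4),np.round(o["q"],2))
d=shot("wrist","wf1");P=cloud(d);hsv=cv2.cvtColor(d["color"],cv2.COLOR_RGB2HSV).astype(int)
box=(abs(P[...,0]-.51)<.1)&(abs(P[...,1]-.25)<.1)&(d["z_map"]>0)&(P[...,2]<.035)
m=box&(hsv[...,0]>15)&(hsv[...,0]<35)&(hsv[...,1]>150)
n,l,st,_=cv2.connectedComponentsWithStats(m.astype(np.uint8))
for i in range(1,n):
    if st[i,4]<60: continue
    v,u=np.nonzero(l==i); W=np.array([rayz(d,(a,b),.011)[:2] for a,b in zip(u,v)]).astype(np.float32)*1000
    r=cv2.minAreaRect(W); print(st[i],np.round(cv2.boxPoints(r),1).tolist(),"z",np.round(np.percentile(P[l==i][:,2],[10,50,90]),4))
for t in ["fork_seat","fork_tips","jig"]:
    r=robot.spot_point("wrist",t)[:2]; print(t,[(np.round(x["at"]).tolist(),round(x["conf"],2),np.round(rayz(d,x["at"],{"fork_seat":.007,"fork_tips":.004,"jig":.046}[t]),4)) for x in r])
```

```text
4.7 [0.5043 0.2628 0.3018] [0.28 0.37 1.47 0.   1.3  0.3 ]
[266 148   9  37 248] [[482.5, 240.60000610351562], [493.0, 239.60000610351562], [498.29998779296875, 295.5], [487.79998779296875, 296.5]] z [0.0058 0.0126 0.0141]
[293 150  11  37 259] [[524.7999877929688, 236.5], [536.2999877929688, 235.39999389648438], [541.7000122070312, 291.70001220703125], [530.0999755859375, 292.79998779296875]] z [0.0059 0.0126 0.0141]
fork_seat [([289.0, 148.0], 0.61, array([0.519 , 0.2947, 0.007 ]))]
fork_tips [([284.0, 186.0], 0.88, array([0.5113, 0.2345, 0.004 ]))]
jig [([303.0, 89.0], 0.83, array([0.5371, 0.3752, 0.046 ]))]
```

View pics/wf1.png

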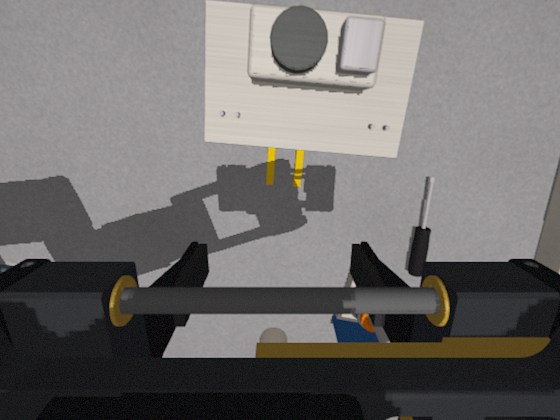

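The fork prongs fit at 54.0 mm over both, as stated. Tips are at (0.5095, 0.238), yaw is -95.4°, and the seat is at about (0.515, 0.294). I'll go down over the prongs at fork x ≈ +30 mm.

>>> move_arm:
  rows: [2, 0, -42, 0, 0, -0.018, 0, 2, 0, -42, 0, 0, -0.018, 0, 2, 0, -42, 0, 0, -0.018, 0, 2, 1, -42, 0, 0, -0.018, 0, 0, 0, -42, 0, 0, 0, 0, 0, 0, -42, 0, 0, 0, 0, 0, 0, -30, 0, 0, 0, 0, 0, 0, -14, 0, 0, 0, 0, 0, 0, 0, 0, 0, 0, 0]

```text
time: 5.8
position: [0.5171, 0.2598, 0.0053]
tool_rot: [0.741, 0.671, -0.001, -0.001]
ft_force: [0.2, 0.4, 0.4]
grip_width: 0.0873
```

Run:
```python
from h import *
o=robot.get_obs();print(o["time"],np.round(o["position"],4),np.round(o["tool_rot"],4),np.round(o["ft_force"],2))
shot("wrist","wf2")
```

```text
5.8 [0.5171 0.2598 0.0053] [ 7.414e-01  6.710e-01 -1.400e-03 -6.000e-04] [0.25 0.42 0.38]
```

View pics/wf2.png

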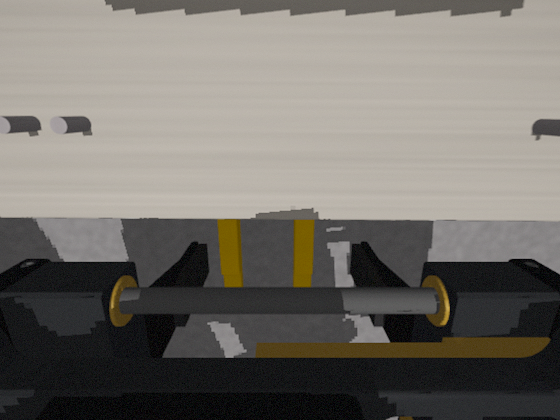

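The prongs sit about 12 px (6–7 mm) left of the jaw centre (267 vs 279), so I'll shift by -6 mm in x and close.

>>> move_arm:
  rows: [-6, 2, 0, 0, 0, 0, 0, 0, 0, 0, 0, 0, 0, 0, 0, 0, 0, 0, 0, 0, 0.6, 0, 0, 0, 0, 0, 0, 0.6, 0, 0, 0, 0, 0, 0, 0.6, 0, 0, 0, 0, 0, 0, 0.6, 0, 0, 0, 0, 0, 0, 0.6]
  grip_force: 35

```text
time: 6.55
position: [0.5108, 0.2635, 0.0069]
tool_rot: [0.741, 0.672, -0.0, -0.0]
ft_force: [-1.4, -0.2, 0.9]
grip_width: 0.055
```

>>> move_arm:
  rows: [-1, -10, 0, 0, 0, 0, 0.6, -2, -20, 0, 0, 0, 0, 0.6, -2, -25, 0, 0, 0, 0, 0.6, -2, -25, 0, 0, 0, 0, 0.6, -2, -25, 0, 0, 0, 0, 0.6, -2, -25, 0, 0, 0, 0, 0.6, -2, -20, 0, 0, 0, 0, 0.6, -1, -5, 0, 0, 0, 0, 0.6, 0, 0, 0, 0, 0, 0, 0.6]

```text
time: 7.45
position: [0.497, 0.1072, 0.0069]
tool_rot: [0.741, 0.672, -0.0, 0.0]
ft_force: [0.7, -3.8, 0.4]
grip_width: 0.0534
```

Run:
```python
from h import *
o=robot.get_obs();print(o["time"],np.round(o["position"],4),np.round(o["ft_force"],2),o["grip_width"])
d=shot("scene","s2");b=cv2.resize(d["color"][140:280,200:410],None,fx=3.8,fy=3.8,interpolation=cv2.INTER_CUBIC);cv2.imwrite("pics/s2c.png",b[:,:,::-1])
```

```text
7.45 [0.497  0.1072 0.0069] [ 0.66 -3.77  0.35] 0.05343160327311386
```

View pics/s2c.png

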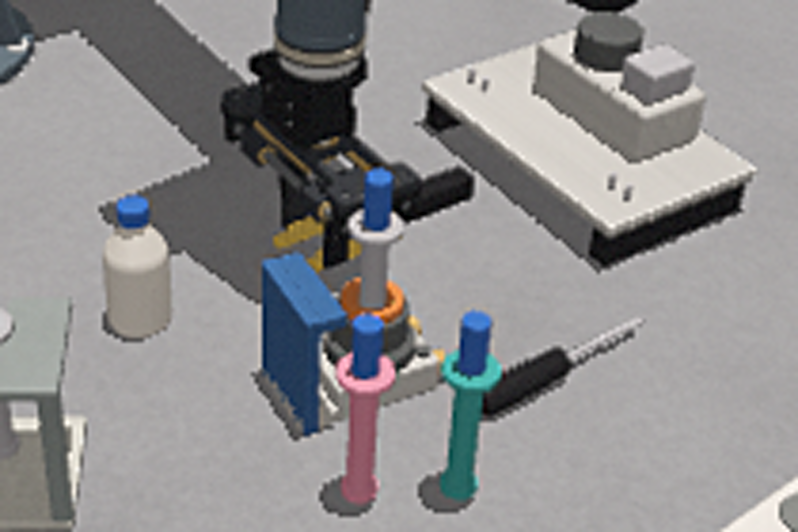

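The prongs moved with the gripper and the fork is out from under the jig, with the stem, bottle and screwdriver untouched. I'll release, rise and move back over the handle.

>>> move_arm:
  rows: [0, 0, 0, 0, 0, 0, 0, 0, 0, 0, 0, 0, 0, 0, 0, 0, 0, 0, 0, 0, 0, 0, 0, 30, 0, 0, 0, 0, 0, 0, 50, 0, 0, 0, 0, 0, 0, 50, 0, 0, 0, 0, 3, 35, 30, 0, 0, 0, 0, 4, 40, 0, 0, 0, 0, 0, 4, 40, 0, 0, 0, 0, 0, 0, 0, 0, 0, 0, 0, 0]

```text
time: 8.5
position: [0.5082, 0.2282, 0.1676]
tool_rot: [0.739, 0.674, 0.002, 0.0]
ft_force: [0.5, -0.8, 0.0]
grip_width: 0.087
```

Run:
```python
from h import *
o=robot.get_obs();print(o["time"],np.round(o["position"],4),np.round(o["tool_rot"],4))
d=shot("wrist","wf3");P=cloud(d);hsv=cv2.cvtColor(d["color"],cv2.COLOR_RGB2HSV).astype(int)
box=(abs(P[...,0]-.50)<.07)&(abs(P[...,1]-.20)<.14)&(d["z_map"]>0)&(P[...,2]<.035)
m=box&(hsv[...,0]>15)&(hsv[...,0]<35)&(hsv[...,1]>150)
k=box&(P[...,2]>.017)&(hsv[...,2]<90)
for nm,mm,z in [("yellow",m,.014),("handle",k,.024)]:
    v,u=np.nonzero(mm); W=np.array([rayz(d,(a,b),z)[:2] for a,b in zip(u,v)]).astype(np.float32)*1000
    r=cv2.minAreaRect(W); print(nm,len(W),np.round(r[0],1),np.round(r[1],1),np.round(cv2.boxPoints(r),1).tolist(),"z",np.round(np.percentile(P[mm][:,2],[10,50,90]),4))
for t in ["fork_seat","fork_grip"]:
    r=robot.spot_point("wrist",t)[:2]; print(t,[(np.round(x["at"]).tolist(),round(x["conf"],2),np.round(rayz(d,x["at"],.01),4)) for x in r])
```

```text
8.5 [0.5082 0.2282 0.1676] [7.387e-01 6.740e-01 1.800e-03 1.000e-04]
yellow 1474 [501.7 149.8] [78.6 53.2] [[471.5, 113.19999694824219], [524.4000244140625, 108.0999984741211], [532.0, 186.3000030517578], [479.0, 191.39999389648438]] z [0.0114 0.0129 0.0139]
handle 1754 [508.1 226.9] [87.7 23.3] [[492.20001220703125, 184.5], [515.4000244140625, 182.1999969482422], [524.0, 269.3999938964844], [500.79998779296875, 271.70001220703125]] z [0.0217 0.0229 0.0238]
fork_seat [([281.0, 264.0], 0.89, array([0.5041, 0.1386, 0.01  ]))]
fork_grip [([278.0, 198.0], 0.69, array([0.5073, 0.2211, 0.01  ]))]
```

View pics/wf3.png

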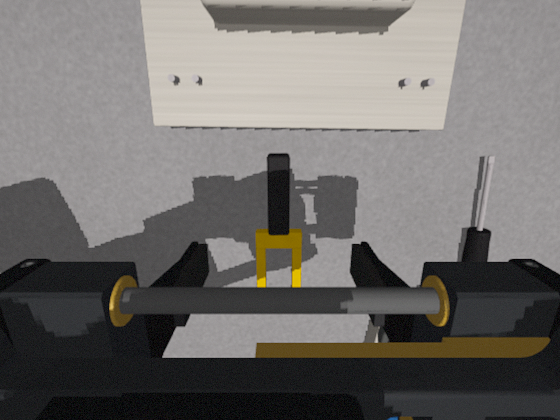

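The handle rectangle fits (23.3 × 87.7 mm, yaw -95.6°), with the grip point at about (0.5077, 0.223). I'll descend onto it at x ≈ -82 mm and close lightly.

>>> move_arm:
  rows: [-1, -4, -45, 0, 0, -0.004, 0.3, 0, -4, -45, 0, 0, 0, 0.3, 0, 0, -40, 0, 0, 0, 0.3, 0, 0, -26, 0, 0, 0, 0.3, 0, 0, -7, 0, 0, 0, 0.3, 0, 0, 0, 0, 0, 0, 0.3, 0, 0, 0, 0, 0, 0, 0.3]

```text
time: 9.35
position: [0.5079, 0.2152, 0.0049]
tool_rot: [0.742, 0.67, 0.001, 0.0]
ft_force: [0.2, -1.0, 0.7]
grip_width: 0.0612
```

Run:
```python
from h import *
o=robot.get_obs();print(o["time"],np.round(o["position"],4),np.round(o["tool_rot"],4),o["grip_width"])
shot("wrist","wf4")
```

```text
9.35 [0.5079 0.2152 0.0049] [7.422e-01 6.702e-01 8.000e-04 5.000e-04] 0.06123280148425849
```

View pics/wf4.png

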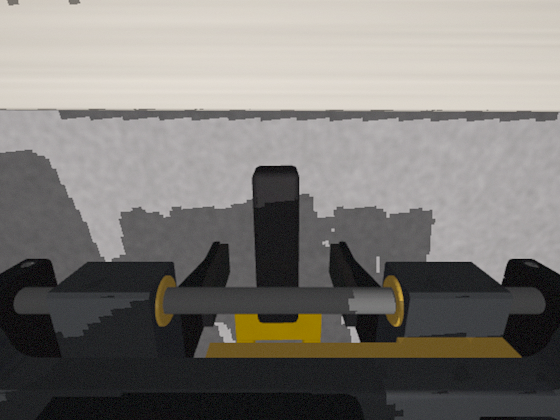

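>>> move_arm:
  rows: [-1, 0, -1, 0, 0, 0, 0.9, 0, 0, 0, 0, 0, 0, 0.9, 0, 0, 0, 0, 0, 0, 0.9, 0, 0, 0, 0, 0, 0, 0.9, 0, 0, 0, 0, 0, 0, 0.9, 0, 0, 0, 0, 0, 0, 0.9, 0, 0, 5, 0, 0, 0, 0.9, 0, 0, 10, 0, 0, 0, 0.9, 0, 0, 20, 0, 0, 0, 0.9, 0, 0, 0, 0, 0, 0, 0.9]
  grip_force: 50

```text
time: 10.4
position: [0.5072, 0.2159, 0.0398]
tool_rot: [0.742, 0.671, 0.002, 0.001]
ft_force: [0.8, 0.2, -5.4]
grip_width: 0.0238
```

Run:
```python
from h import *
o=robot.get_obs();print(o["time"],np.round(o["position"],4),np.round(o["tool_rot"],4),o["grip_width"],np.round(o["ft_force"],2),np.round(o["moment"],2))
d=shot("side","d3");b=cv2.resize(d["color"][200:340,180:390],None,fx=3.8,fy=3.8,interpolation=cv2.INTER_CUBIC);cv2.imwrite("pics/d3c.png",b[:,:,::-1])
```

```text
10.4 [0.5072 0.2159 0.0398] [0.7419 0.6705 0.0017 0.001 ] 0.02381005663476975 [ 0.78  0.21 -5.35] [ 0.07 -0.22 -0.02]
```

View pics/d3c.png

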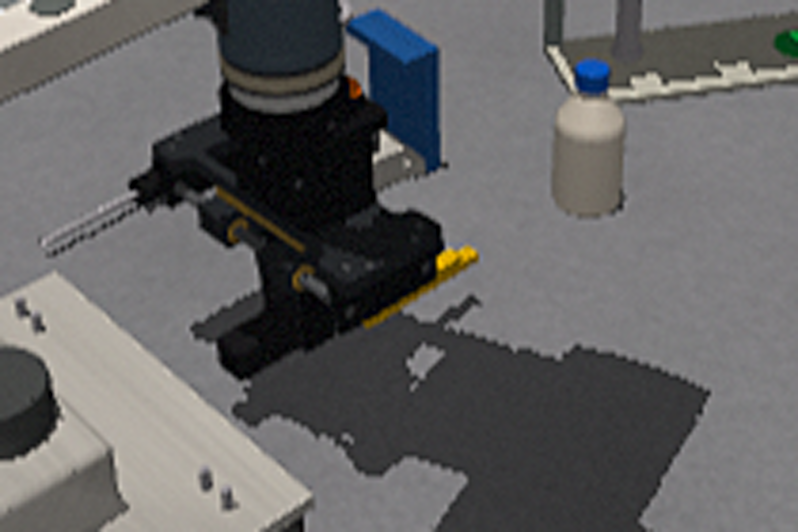

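>>> move_arm:
  rows: [0, 10, 26, 0, 0, 0, 0.9, 0, 10, 26, 0, 0, 0, 0.9, 30, 0, 0, 0, 0, -0.02, 0.9, 35, -6, 0, 0, 0, -0.02, 0.9, 35, -7, 0, 0, 0, -0.025, 0.9, 35, -8, 0, 0, 0, -0.025, 0.9, 30, -7, 0, 0, 0, -0.027, 0.9, 12, -3, 0, 0, 0, 0, 0.9, 0, 0, 0, 0, 0, 0, 0.9, 0, 0, 0, 0, 0, 0, 0.9]

```text
time: 11.45
position: [0.6806, 0.2043, 0.0879]
tool_rot: [0.78, 0.626, -0.002, -0.002]
ft_force: [-0.9, 0.6, -5.6]
grip_width: 0.0236
```

Run:
```python
from h import *
o=robot.get_obs();print(o["time"],np.round(o["position"],4),np.round(o["tool_rot"],4),o["grip_width"],np.round(o["ft_force"],2))
tr=o["tool_rot"];R=Rn.from_quat(tr).as_matrix();print("tool x",np.round(R[:,0],4),np.degrees(np.arctan2(R[1,0],R[0,0])))
d=shot("scene","s4");b=cv2.resize(d["color"][140:280,200:410],None,fx=3.8,fy=3.8,interpolation=cv2.INTER_CUBIC);cv2.imwrite("pics/s4c.png",b[:,:,::-1])
d=shot("side","d4");b=cv2.resize(d["color"][140:280,180:390],None,fx=3.8,fy=3.8,interpolation=cv2.INTER_CUBIC);cv2.imwrite("pics/d4c.png",b[:,:,::-1])
shot("wrist","w4")
```

```text
11.45 [0.6806 0.2043 0.0879] [ 0.7799  0.6259 -0.0021 -0.0015] 0.023613361018876067 [-0.86  0.56 -5.62]
tool x [ 0.2166  0.9763 -0.0014] 77.49275816736584
```

View pics/s4c.png

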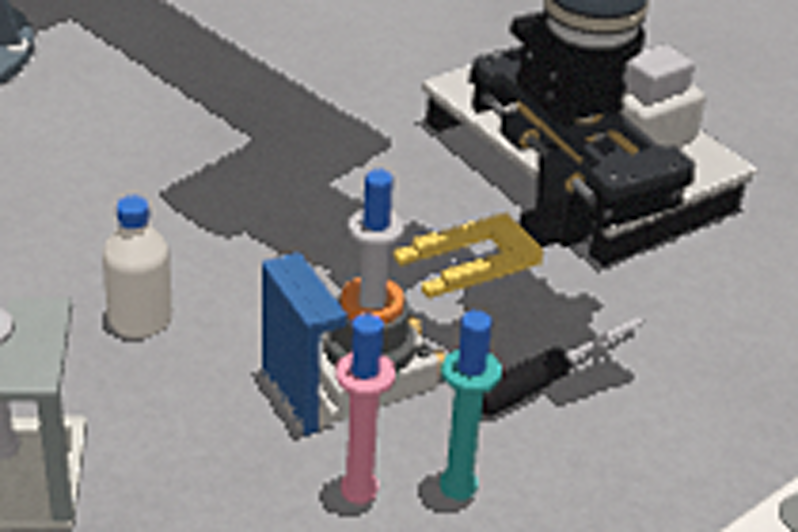

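View pics/d4c.png

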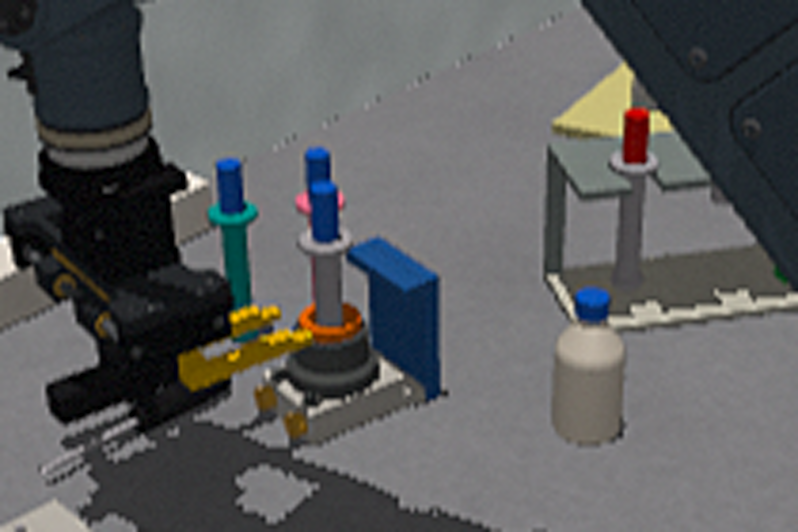

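View pics/w4.png

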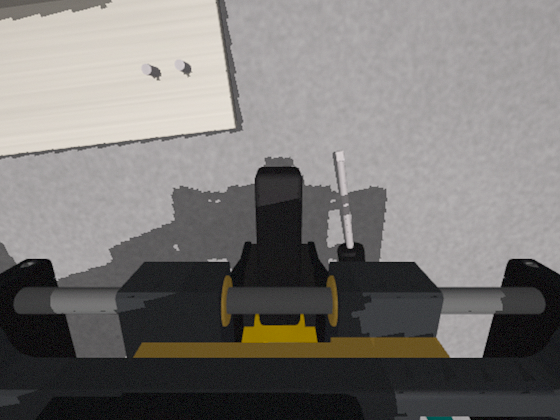

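The fork is level, facing the port, with the tips about 35 mm short of the stem. I'll overlay the modelled fork, port and ledge on both views to check height and lateral alignment.

```bash
cat > ov.py <<'E'
from h import *
PORT=np.array([.648,.0406,.082]); pd=np.radians(-102.5)
def overlay(name,seat,yaw,pitch,crop,k,out):
    d=load(name); x0,y0,w,h=crop
    a=cv2.resize(d["color"][y0:y0+h,x0:x0+w],None,fx=k,fy=k,interpolation=cv2.INTER_CUBIC)
    R=Rn.from_euler("ZY",[yaw,pitch]).as_matrix()
    def L(pts,R,o,col,close=True):
        q=((proj(d,[o+R@np.array(p)/1e3 for p in pts])-[x0,y0]+.5)*k).astype(np.int32); cv2.polylines(a,[q],close,col,1)
    if seat is not None:
      for s in (1,-1):
        L([(-24,16*s,7),(40,16*s,7),(40,27*s,7),(-24,27*s,7)],R,seat,(255,0,255))
        L([(40,16*s,1),(56,16*s,1),(56,27*s,1),(40,27*s,1)],R,seat,(0,255,255))
        L([(-44,27*s,-7),(56,27*s,-7)],R,seat,(255,255,255),False)
    Q=Rn.from_euler("Z",pd).as_matrix(); t=np.linspace(0,2*np.pi,40)
    L([(24*np.cos(i),24*np.sin(i),0) for i in t],Q,PORT,(0,0,255)); L([(20*np.cos(i),20*np.sin(i),66) for i in t],Q,PORT,(0,255,0))
    L([(41,40,27),(41,-40,27),(41,-40,15),(41,40,15)],Q,PORT,(255,0,0))
    cv2.imwrite(out,a[:,:,::-1])
E
python3 - <<'E'
from ov import *
yaw=np.radians(-102.5);T=np.array([.6806,.2043,.0879]);seat=T+.078*np.array([np.cos(yaw),np.sin(yaw),0]);seat[2]=T[2]-.0048+.007
print(seat)
overlay("s4",seat,yaw,0,(260,175,100,80),7.5,"pics/s4o.png");overlay("d4",seat,yaw,0,(220,175,90,75),8,"pics/d4o.png")
E
```

```text
[0.66371771 0.12814891 0.0901    ]
```

View pics/s4o.png

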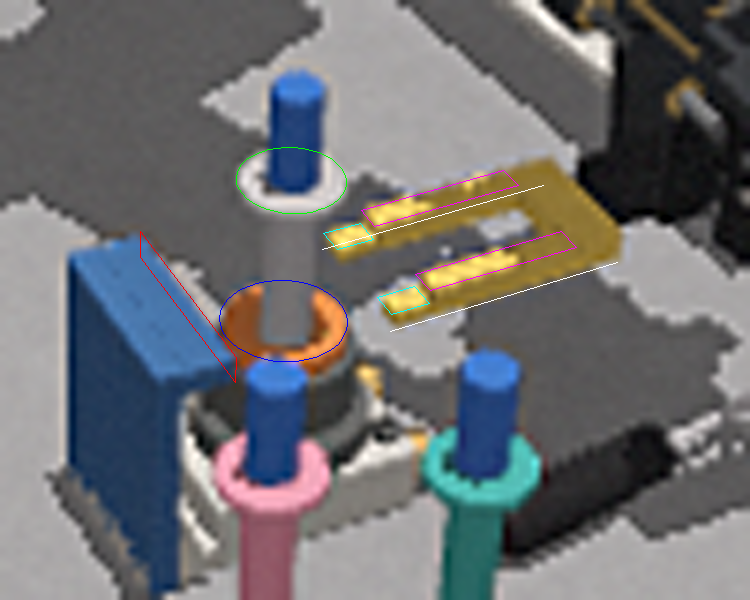

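View pics/d4o.png

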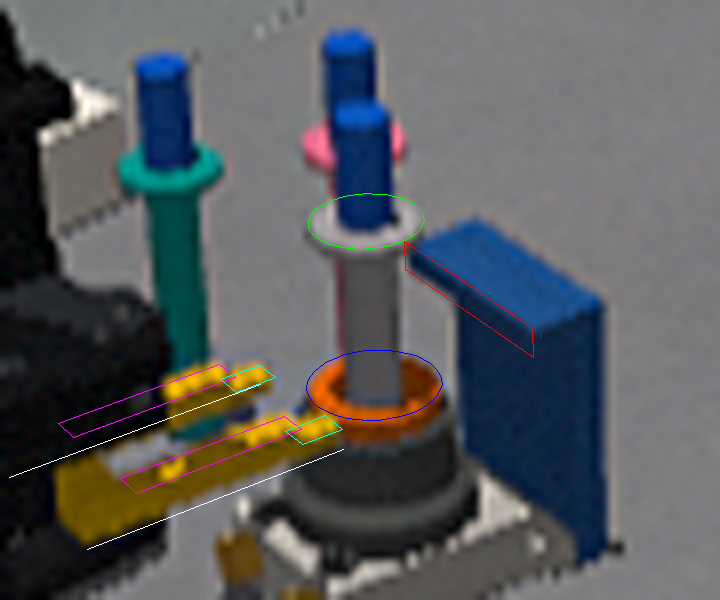

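The overlays agree within about 0.5 px relative. The fork is about 3.6 mm off laterally and 2 mm low, so I'll correct that, advance half-way and re-check.

>>> move_arm:
  rows: [3.5, -0.8, 2, 0, 0, 0, 0.9, 0, 0, 0, 0, 0, 0, 0.9, -2, -9, 0, 0, 0, 0, 0.9, -2.5, -11, 0, 0, 0, 0, 0.9, -2.5, -12, 0, 0, 0, 0, 0.9, -2.5, -11, 0, 0, 0, 0, 0.9, 0, 0, 0, 0, 0, 0, 0.9, 0, 0, 0, 0, 0, 0, 0.9]

```text
time: 12.4
position: [0.677, 0.16, 0.092]
tool_rot: [0.78, 0.625, 0.0, -0.0]
ft_force: [0.0, 0.1, -6.1]
grip_width: 0.0236
```

```bash
cat > chk.py <<'E'
from ov import *
import sys
n=sys.argv[1]
for i in range(1):
    o=robot.get_obs()
T=o["position"];R=Rn.from_quat(o["tool_rot"]).as_matrix()
yaw=np.arctan2(-R[1,0],-R[0,0]); pitch=np.arcsin(R[2,0])
dv=np.array([np.cos(pd),np.sin(pd)]);nv=np.array([-dv[1],dv[0]])
seat=T+R@np.array([-.078,0,.0048-.007])
e=seat[:2]-PORT[:2]
print("t",o["time"],"T",np.round(T,4),"yaw",np.degrees(yaw),"pitch",np.degrees(pitch),"ft",np.round(o["ft_force"],2),"w",round(o["grip_width"],4));print("seat along",round(e@dv*1e3,1),"lateral",round(e@nv*1e3,1),"underside",round((seat[2]-.007)*1e3,1))
shot("scene",n+"s");shot("side",n+"d")
overlay(n+"s",seat,yaw,pitch,(260,175,100,80),7.5,f"pics/{n}so.png");overlay(n+"d",seat,yaw,pitch,(220,175,90,75),8,f"pics/{n}do.png")
E
python3 chk.py c5
```

```text
t 12.4 T [0.677 0.16  0.092] yaw -102.5742378370352 pitch 0.03076310870044528 ft [ 0.02  0.06 -6.09] w 0.0236
seat along -44.9 lateral 2.4 underside 87.2
```

View pics/c5so.png

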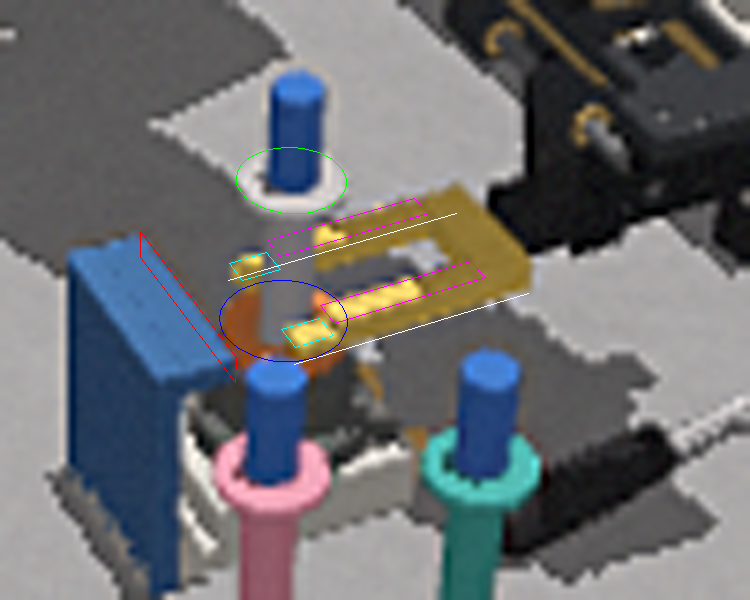

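View pics/c5do.png

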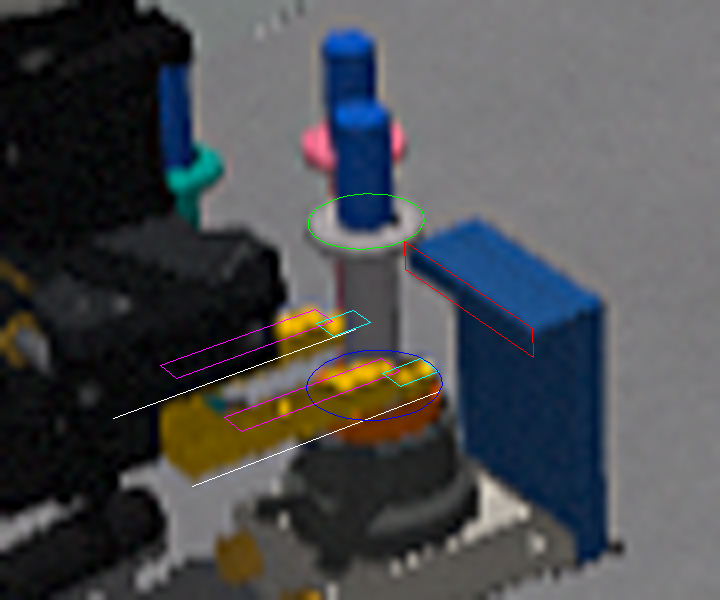

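Measurement says 2.4 mm too far to +lateral and 1.7 mm high, and both views give the same sign. I'll correct this and average several state readings.

>>> move_arm:
  rows: [-2.2, 0.5, -1.5, 0, 0, 0, 0.9, 0, 0, 0, 0, 0, 0, 0.9, 0, 0, 0, 0, 0, 0, 0.9]

```text
time: 12.8
position: [0.6745, 0.1617, 0.0902]
tool_rot: [0.78, 0.626, -0.0, -0.0]
ft_force: [0.0, 0.1, -4.8]
grip_width: 0.0236
```

```bash
cat > av.py <<'E'
from ov import *
A=[]
for i in range(6):
    o=robot.get_obs();T=o["position"];R=Rn.from_quat(o["tool_rot"]).as_matrix()
    dv=np.array([np.cos(pd),np.sin(pd)]);nv=np.array([-dv[1],dv[0]])
    seat=T+R@np.array([-.078,0,.0048-.007]);e=seat[:2]-PORT[:2]
    A.append([*(T*1e3),e@dv*1e3,e@nv*1e3,seat[2]*1e3-7,np.degrees(np.arctan2(-R[1,0],-R[0,0])),np.degrees(np.arcsin(R[2,0])),*o["ft_force"]]); robot.camera("side")
A=np.array(A);print("x y z along lat under yaw pitch f");print(np.round(A.mean(0),2));print(np.round(A.std(0),2),o["time"],o["grip_width"])
E
python3 av.py
```

```text
x y z along lat under yaw pitch f
[ 6.7471e+02  1.6146e+02  9.0330e+01 -4.5780e+01 -4.0000e-02  8.5520e+01
 -1.0247e+02  0.0000e+00  3.5000e-01  1.0000e-02 -5.3500e+00]
[0.12 0.13 0.09 0.11 0.13 0.08 0.01 0.   0.65 0.28 0.33] 13.05 0.024011280504363925
```

Lateral 0.0, underside 85.5 mm and yaw -102.5°, so I'll push in.

>>> move_arm:
  rows: [-1.5, -7, 0, 0, 0, 0, 0.9, -1.5, -7, 0, 0, 0, 0, 0.9, -1.6, -7, 0, 0, 0, 0, 0.9, -1.6, -7, 0, 0, 0, 0, 0.9, 0, 0, 0, 0, 0, 0, 0.9, 0, 0, 0, 0, 0, 0, 0.9]

```text
time: 13.7
position: [0.6686, 0.1328, 0.0905]
tool_rot: [0.78, 0.626, 0.0, -0.0]
ft_force: [-0.4, 0.5, -6.2]
grip_width: 0.0236
```

```bash
python3 av.py; python3 chk.py c6
```

```text
x y z along lat under yaw pitch f
[ 6.6863e+02  1.3330e+02  9.0420e+01 -1.6960e+01  8.0000e-02  8.5600e+01
 -1.0249e+02  1.0000e-02  1.0000e-02  3.1000e-01 -5.6800e+00]
[0.03 0.28 0.03 0.27 0.04 0.02 0.03 0.   0.23 0.23 0.46] 13.95 0.02331086736532876
t 14.0 T [0.6686 0.1335 0.0903] yaw -102.4659863675799 pitch 0.004657498248196211 ft [-0.43 -0.1  -5.46] w 0.0232
seat along -17.2 lateral -0.0 underside 85.5
```

View pics/c6so.png

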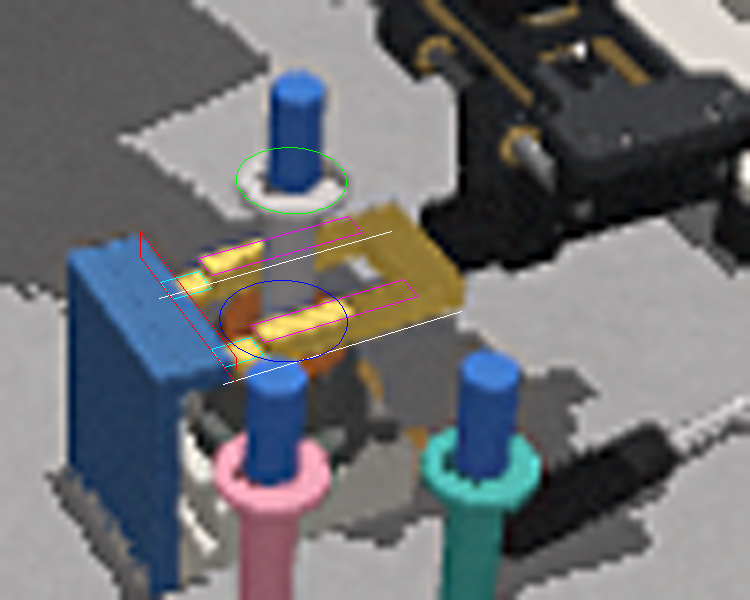

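View pics/c6do.png

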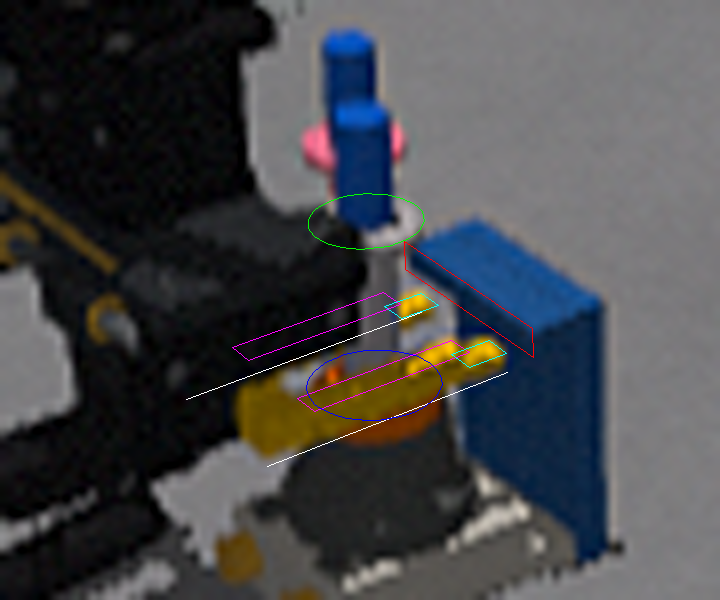

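The prongs straddle the stem and the tips are at the ledge's edge at the right height. I'll push the last 16 mm slowly.

>>> move_arm:
  rows: [-0.9, -4, 0, 0, 0, 0, 0.9, -0.9, -4, 0, 0, 0, 0, 0.9, 0, 0, 0, 0, 0, 0, 0.9]

```text
time: 14.4
position: [0.6665, 0.1243, 0.0903]
tool_rot: [0.78, 0.626, -0.0, 0.0]
ft_force: [0.5, -1.1, -6.7]
grip_width: 0.0235
```

>>> move_arm:
  rows: [-0.8, -3.5, 0, 0, 0, 0, 0.9, -0.8, -3.5, 0, 0, 0, 0, 0.9, 0, 0, 0, 0, 0, 0, 0.9, 0, 0, 0, 0, 0, 0, 0.9]

```text
time: 14.8
position: [0.6651, 0.118, 0.0904]
tool_rot: [0.78, 0.626, 0.0, -0.0]
ft_force: [0.1, 0.5, -6.5]
grip_width: 0.0235
```

```bash
python3 av.py; python3 chk.py c7
```

```text
x y z along lat under yaw pitch f
[ 6.6517e+02  1.1823e+02  9.0390e+01 -1.5100e+00 -3.0000e-02  8.5580e+01
 -1.0249e+02  1.0000e-02  7.0000e-02 -2.0000e-02 -5.8800e+00]
[0.02 0.11 0.02 0.11 0.02 0.02 0.01 0.   0.3  0.31 0.51] 15.05 0.024037532838802618
t 15.1 T [0.6651 0.1183 0.0904] yaw -102.48033491559784 pitch 0.002147771876101069 ft [ 0.13  0.4  -6.97] w 0.0239
seat along -1.6 lateral -0.1 underside 85.6
```

View pics/c7so.png

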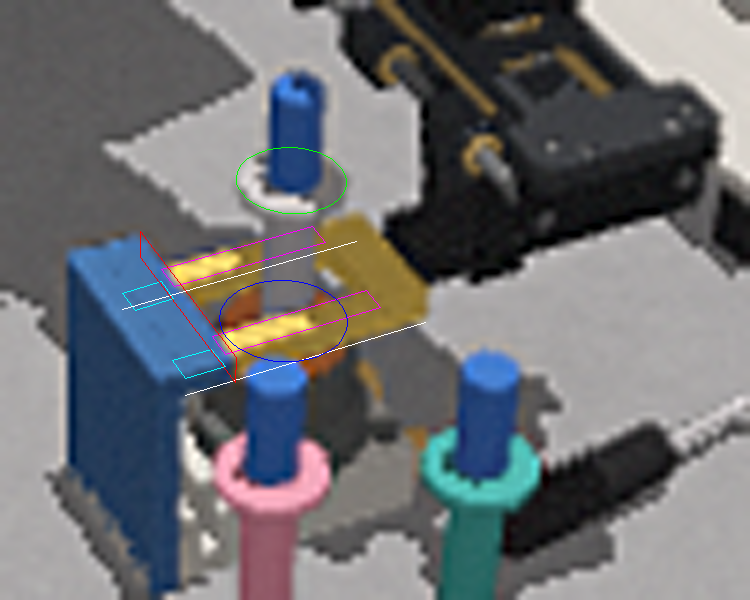

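View pics/c7do.png

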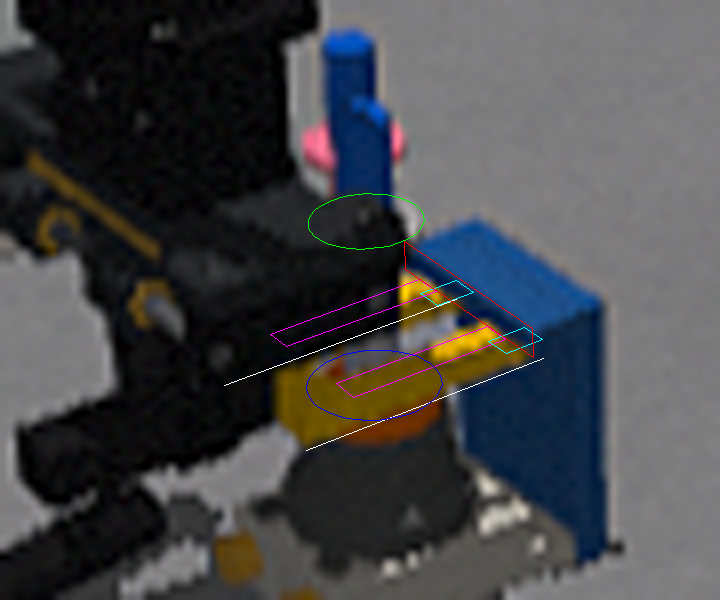

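The tips are now under the ledge and the seat is 1.5 mm short of the axis. I'll tilt the handle down by about 8°, following the natural settling path, before letting go.

>>> move_arm:
  rows: [0, -0.1, -2.5, -0.0273, 0.006, 0, 0.9, 0, -0.1, -2.5, -0.0273, 0.006, 0, 0.9, 0, -0.1, -2.5, -0.0273, 0.006, 0, 0.9, 0, -0.1, -2.5, -0.0273, 0.006, 0, 0.9, 0, -0.1, -2.5, -0.0273, 0.006, 0, 0.9, 0, 0, 0, 0, 0, 0, 0.9, 0, 0, 0, 0, 0, 0, 0.9]

```text
time: 15.9
position: [0.6649, 0.1181, 0.0774]
tool_rot: [0.778, 0.624, -0.054, 0.043]
ft_force: [0.5, -0.7, -8.6]
grip_width: 0.0235
```

```bash
python3 av.py; python3 chk.py c8
```

```text
x y z along lat under yaw pitch f
[ 6.6499e+02  1.1804e+02  7.7670e+01 -2.3300e+00 -2.0000e-01  8.3620e+01
 -1.0252e+02 -7.9400e+00  1.5000e-01 -4.4000e-01 -9.1300e+00]
[0.02 0.02 0.12 0.02 0.01 0.11 0.01 0.01 0.54 0.54 0.4 ] 16.15 0.02370850669161366
t 16.2 T [0.6651 0.118  0.0779] yaw -102.52198166887689 pitch -7.947842118650574 ft [ -0.38   0.79 -10.27] w 0.0232
seat along -2.3 lateral -0.1 underside 83.9
```

View pics/c8so.png

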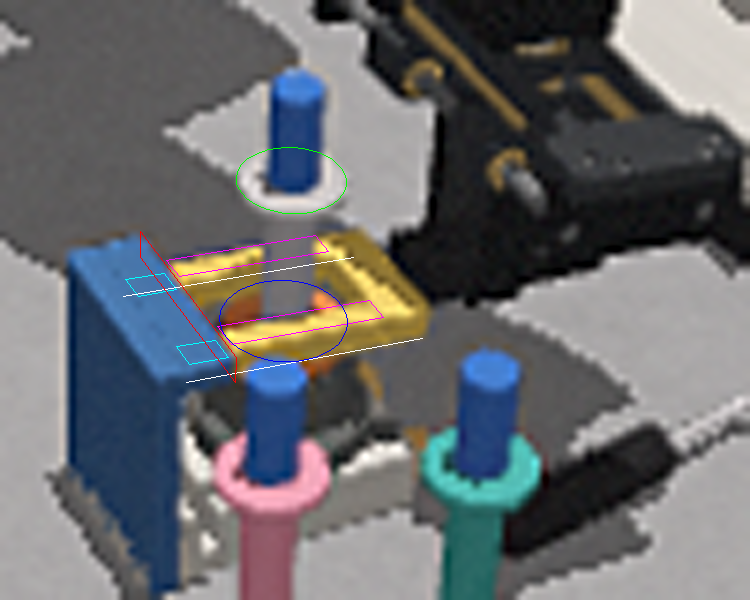

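The wrist force shows the tips bearing on the ledge (about 3 N extra). I'll lower 2 mm, open and withdraw along the tool axis.

>>> move_arm:
  rows: [0, 0, -2, 0, 0, 0, 0.9, 0, 0, 0, 0, 0, 0, 0.6, 0, 0, 0, 0, 0, 0, 0.5, 0, 0, 0, 0, 0, 0, 0.4, 0, 0, 0, 0, 0, 0, 0.4, 0, 0, 0, 0, 0, 0, 0.4, 0.4, 2, 14, 0, 0, 0, 0.4, 0.8, 4, 25, 0, 0, 0, 0.4, 1, 5, 40, 0, 0, 0, 0.4, 0, 20, 40, 0, 0, 0, 0.4, 0, 0, 0, 0, 0, 0, 0.4]

```text
time: 17.4
position: [0.6718, 0.1516, 0.2035]
tool_rot: [0.778, 0.625, -0.047, 0.048]
ft_force: [1.4, -0.4, -0.2]
grip_width: 0.0522
```

Run:
```python
from ov import *
o=robot.get_obs();print(o["time"],np.round(o["position"],4),o["grip_width"])
shot("scene","c9s");shot("side","c9d");shot("wrist","c9w")
yaw=pd; th=np.radians(-10)
dv=np.array([np.cos(pd),np.sin(pd),0])
seat=PORT-.0015*dv; seat[2]=.0815+.007
overlay("c9s",seat,yaw,th,(260,175,100,80),7.5,"pics/c9so.png");overlay("c9d",seat,yaw,th,(220,175,90,75),8,"pics/c9do.png")
for c in ("scene","side"):
  for t in ("fork_seat","fork_grip","port","collet"):
    try: print(c,t,[(np.round(x["at"],1).tolist(),round(x["conf"],2)) for x in robot.spot_point(c,t)[:2]])
    except Exception as e: print(t,e)
```

```text
17.4 [0.6718 0.1516 0.2035] 0.05221295623155449
scene fork_seat [([295.9, 220.7], 0.69)]
scene fork_grip [([325.4, 211.0], 0.9), ([196.3, 237.9], 0.72)]
scene port [([294.4, 218.5], 0.98)]
collet it knows: bottle_mid, driver, fork_grip, fork_seat, fork_tips, free_slot, jig, ledge, plug_mid, port, rack, spare_mid, stem_head, stem_mid
side fork_seat [([265.3, 222.4], 0.93), ([216.0, 254.4], 0.63)]
side fork_grip [([240.7, 234.9], 0.78), ([362.8, 219.9], 0.39)]
side port [([267.5, 221.3], 0.93)]
collet it knows: bottle_mid, driver, fork_grip, fork_seat, fork_tips, free_slot, jig, ledge, plug_mid, port, rack, spare_mid, stem_head, stem_mid
```

View pics/c9so.png

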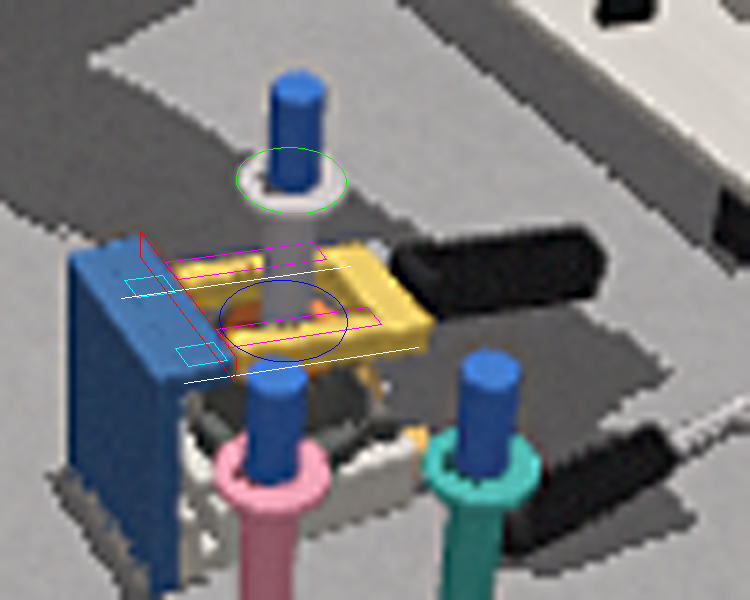

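View pics/c9do.png

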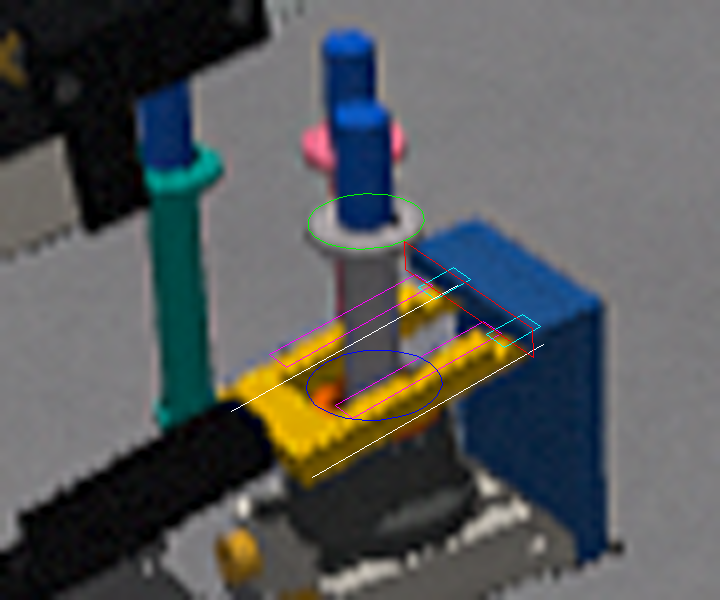

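View pics/c9w.png

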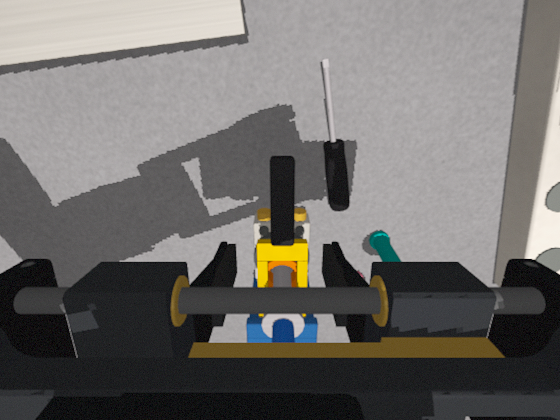

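The fork sits tilted around the stem with its tips under the ledge. I'll verify its tilt and seat from the depth map before going for the stem.

Run:
```python
from ov import *
dv=np.array([np.cos(pd),np.sin(pd),0]);nv=np.array([-dv[1],dv[0],0])
for n in ("c9w","c9d","c9s"):
    d=load(n);P=cloud(d);hsv=cv2.cvtColor(d["color"],cv2.COLOR_RGB2HSV).astype(int)
    Q=P-PORT*[1,1,0];a=Q@dv;l=Q@nv
    ok=(d["z_map"]>0)&(abs(l)<.009)&(a>-.145)&(a<-.05)&(P[...,2]>.06)&(P[...,2]<.12)&(hsv[...,2]<70)
    if n=="c9w": ok[240:]=0
    if ok.sum()>20:
        f=np.polyfit(a[ok],P[...,2][ok],1);print(n,"handle slope deg",np.degrees(np.arctan(f[0])),"top z at -85:",np.polyval(f,-.085),"range",a[ok].min(),a[ok].max(),ok.sum(),"lat",np.round(l[ok].mean(),4))
    y=(d["z_map"]>0)&(hsv[...,0]>15)&(hsv[...,0]<35)&(hsv[...,1]>150)&(abs(l)<.035)&(a>-.07)&(a<.07)&(P[...,2]>.075)&(P[...,2]<.125)
    print(n,"yellow",y.sum(),"along pctl",np.round(np.percentile(a[y],[1,50,99]),4),"lat",np.round(np.percentile(l[y],[1,99]),4))
```

```text
c9w handle slope deg 11.787037807801111 top z at -85: 0.08645466353203121 range -0.13747407558890135 -0.05747592059262011 1547 lat 0.0
c9w yellow 1673 along pctl [-0.0517 -0.0307  0.0405] lat [-0.0254  0.0273]
c9d handle slope deg 12.593290582823146 top z at -85: 0.08632129661672211 range -0.13977343236275092 -0.05509760890872774 138 lat -0.0005
c9d yellow 319 along pctl [-0.0498 -0.014   0.0426] lat [-0.03    0.0261]
c9s handle slope deg 9.743976574349652 top z at -85: 0.08709577567720864 range -0.13688290312139814 -0.050201777010987624 99 lat 0.001
c9s yellow 142 along pctl [-0.0485 -0.0101  0.0336] lat [-0.0218  0.0298]
```

Tilt is about 11° with the handle top at 86 mm at x = -85. That is lower than an un-pressed collet allows, so the collet is fully pressed, and the seat is about 3 mm short of the axis. I'll straighten the tool and go above the stem.

>>> move_arm:
  rows: [0, 0, 25, 0.0273, -0.006, 0, 0, 0, 0, 25, 0.0273, -0.006, 0, 0, -8, -37, 0, 0.0273, -0.006, 0, 0, -8, -37, 0, 0.0273, -0.006, 0, 0, -8, -37, 0, 0.0273, -0.006, 0, 0, 0, 0, 0, 0, 0, 0, 0, 0, 0, 0, 0, 0, 0, 0]

```text
time: 18.55
position: [0.6431, 0.0364, 0.2445]
tool_rot: [0.781, 0.625, -0.0, -0.0]
ft_force: [-0.2, 0.8, 0.6]
grip_width: 0.0867
```

```bash
python3 av.py
python3 - <<'E'
from ov import *
o=robot.get_obs();print(np.round(Rn.from_quat(o["tool_rot"]).as_matrix(),3).tolist())
d=shot("wrist","c10w")
E
```

```text
x y z along lat under yaw pitch f
[ 6.4337e+02  3.8210e+01  2.4453e+02  8.1340e+01 -3.9700e+00  2.3971e+02
 -1.0248e+02  2.0000e-02  1.1000e-01  7.0000e-02  8.0000e-02]
[0.11 0.96 0.04 0.96 0.03 0.05 0.1  0.01 0.5  0.34 0.35] 18.8 0.0869197489040188
[[0.214, 0.977, -0.0], [0.977, -0.214, 0.0], [0.0, -0.0, -1.0]]
```

View pics/c10w.png

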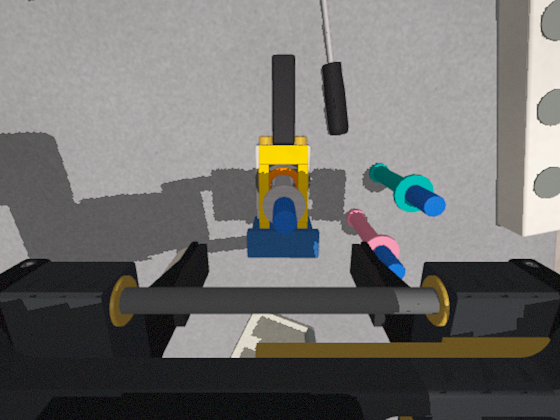

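>>> move_arm:
  rows: [4.5, 1.5, -25, 0, 0, 0, 0, 0, 0, -25, 0, 0, 0, 0, 0, 0, -20, 0, 0, 0, 0, 0, 0, -12, 0, 0, 0, 0, 0, 0, -8, 0, 0, 0, 0, 0, 0, 0, 0, 0, 0, 0, 0, 0, 0, 0, 0, 0, 0]

```text
time: 19.6
position: [0.6485, 0.0393, 0.1556]
tool_rot: [0.78, 0.626, 0.001, 0.001]
ft_force: [0.5, -0.1, 0.5]
grip_width: 0.0871
```

```bash
python3 av.py
python3 - <<'E'
from ov import *
d=shot("wrist","c11w")
d=shot("scene","c11s");b=cv2.resize(d["color"][140:280,200:410],None,fx=3.8,fy=3.8,interpolation=cv2.INTER_CUBIC);cv2.imwrite("pics/c11sc.png",b[:,:,::-1])
E
```

```text
x y z along lat under yaw pitch f
[ 6.4855e+02  3.9150e+01  1.5591e+02  7.9300e+01  8.6000e-01  1.5109e+02
 -1.0249e+02  1.0000e-02  1.0000e-02 -1.1000e-01  4.1000e-01]
[0.13 0.06 0.16 0.07 0.13 0.16 0.01 0.   0.77 0.25 0.36] 19.85 0.08704288459074273
```

View pics/c11w.png

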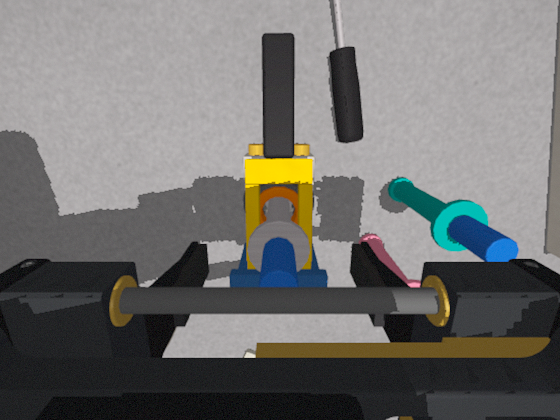

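View pics/c11sc.png

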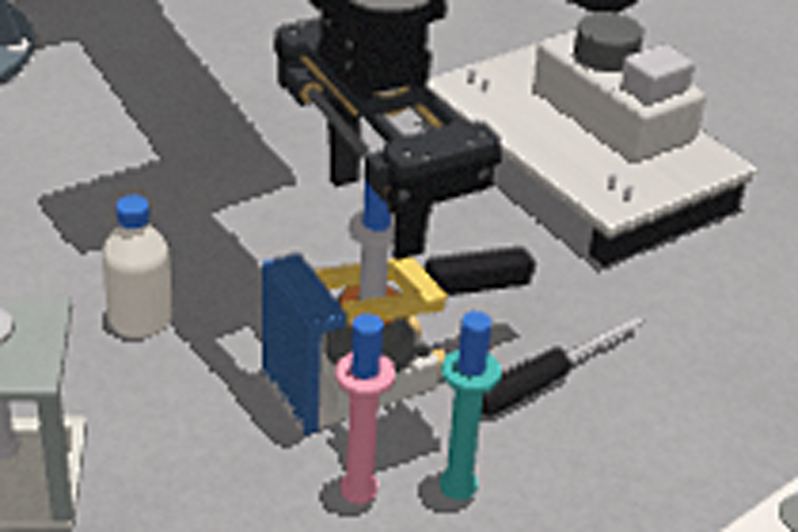

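The head is centred between the jaws (column 279). I'll close part-way to stay clear of the pink look-alike, lower 3 mm, then grip.

>>> move_arm:
  rows: [-0.3, 1, 0, 0, 0, 0, 0.4, 0, 0, -1, 0, 0, 0, 0.4, 0, 0, -2, 0, 0, 0, 0.4, 0, 0, 0, 0, 0, 0, 0.9, 0, 0, 0, 0, 0, 0, 0.9, 0, 0, 0, 0, 0, 0, 0.9, 0, 0, 0, 0, 0, 0, 0.9, 0, 0, 0, 0, 0, 0, 0.9, 0, 0, 0, 0, 0, 0, 0.9]
  grip_force: 40

```text
time: 20.9
position: [0.6476, 0.0402, 0.1519]
tool_rot: [0.78, 0.626, 0.0, 0.0]
ft_force: [0.5, 0.0, 0.1]
grip_width: 0.0233
```

>>> move_arm:
  rows: [0, 0, 0, 0, 0, 0, 0.9, 0, 0, 0, 0, 0, 0, 0.9, 0, 0, 0, 0, 0, 0, 0.9]

```text
time: 21.2
position: [0.6477, 0.0401, 0.1519]
tool_rot: [0.78, 0.626, 0.0, 0.0]
ft_force: [0.6, 0.1, 0.3]
grip_width: 0.019
```

Width is now 19–20 mm, so the head is gripped. I'll pull up slowly and watch the force.

>>> move_arm:
  rows: [0, 0, 2, 0, 0, 0, 0.9, 0, 0, 3, 0, 0, 0, 0.9, 0, 0, 4, 0, 0, 0, 0.9, 0, 0, 4, 0, 0, 0, 0.9, 0, 0, 0, 0, 0, 0, 0.9]

```text
time: 21.7
position: [0.648, 0.0402, 0.1657]
tool_rot: [0.78, 0.626, 0.001, 0.001]
ft_force: [-0.0, 0.5, -2.4]
grip_width: 0.0192
```

Run:
```python
from ov import *
o=robot.get_obs();print(o["time"],np.round(o["position"],4),o["grip_width"],np.round(o["ft_force"],2))
d=shot("scene","c12s");b=cv2.resize(d["color"][140:280,200:410],None,fx=3.8,fy=3.8,interpolation=cv2.INTER_CUBIC);cv2.imwrite("pics/c12sc.png",b[:,:,::-1])
```

```text
21.7 [0.648  0.0402 0.1657] 0.019208729585907528 [-0.02  0.48 -2.43]
```

View pics/c12sc.png

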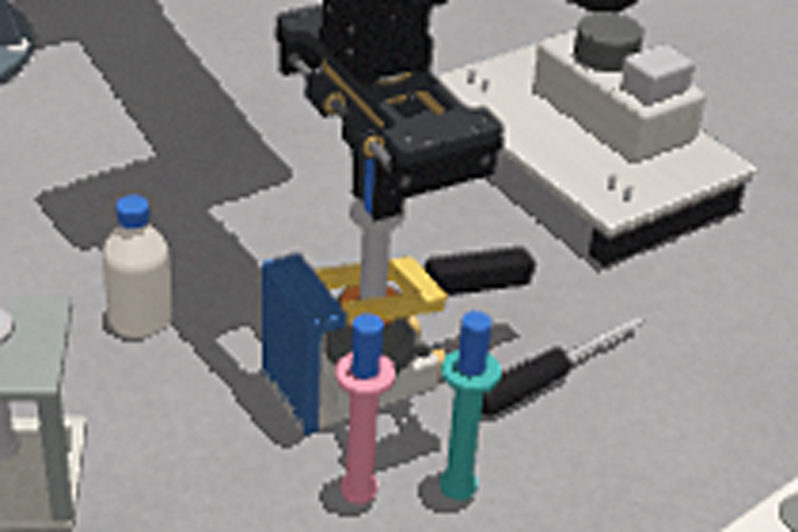

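The stem is moving up on its weight alone (2.4 N) and the fork stays in place. Continuing straight up.

>>> move_arm:
  rows: [0, 0, 6, 0, 0, 0, 0.9, 0, 0, 6, 0, 0, 0, 0.9, 0, 0, 6, 0, 0, 0, 0.9, 0, 0, 6, 0, 0, 0, 0.9, 0, 0, 6, 0, 0, 0, 0.9, 0, 0, 6, 0, 0, 0, 0.9, 0, 0, 6, 0, 0, 0, 0.9, 0, 0, 6, 0, 0, 0, 0.9, 0, 0, 6, 0, 0, 0, 0.9, 0, 0, 6, 0, 0, 0, 0.9, 0, 0, 0, 0, 0, 0, 0.9]

```text
time: 22.85
position: [0.6483, 0.0401, 0.2261]
tool_rot: [0.78, 0.626, 0.001, 0.001]
ft_force: [-0.4, 0.8, -1.7]
grip_width: 0.0191
```

Run:
```python
from ov import *
o=robot.get_obs();print(o["time"],np.round(o["position"],4),o["grip_width"],np.round(o["ft_force"],2))
d=shot("scene","c13s");b=cv2.resize(d["color"][120:280,200:410],None,fx=3.7,fy=3.7,interpolation=cv2.INTER_CUBIC);cv2.imwrite("pics/c13sc.png",b[:,:,::-1])
```

```text
22.85 [0.6483 0.0401 0.2261] 0.01914452965057831 [-0.41  0.78 -1.73]
```

View pics/c13sc.png

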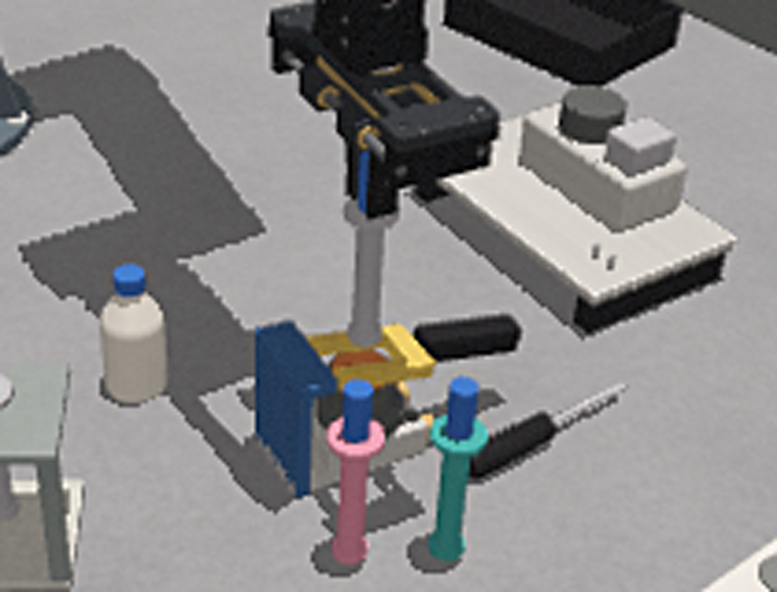

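The stem is out, with its lower end at about 104 mm, and the fork still lies on the port. I'll lift higher and carry it to in front of the rack, turning the jaws parallel to the slot.

>>> move_arm:
  rows: [0, 0, 15, 0, 0, 0, 0.9, 0, 0, 25, 0, 0, 0, 0.9, 0, 0, 25, 0, 0, 0, 0.9, -8, -12, 5, 0, 0, -0.03, 0.9, -15, -20, 0, 0, 0, -0.03, 0.9, -20, -28, 0, 0, 0, -0.03, 0.9, -20, -28, 0, 0, 0, -0.03, 0.9, -20, -28, 0, 0, 0, -0.03, 0.9, -20, -28, 0, 0, 0, -0.03, 0.9, -20, -28, 0, 0, 0, -0.03, 0.9]

```text
time: 23.9
position: [0.522, -0.133, 0.2936]
tool_rot: [0.842, 0.54, -0.001, -0.001]
ft_force: [-0.4, -0.5, -2.1]
grip_width: 0.0187
```

>>> move_arm:
  rows: [-20, -28, 0, 0, 0, -0.03, 0.9, -20, -28, 0, 0, 0, -0.03, 0.9, -20, -28, 0, 0, 0, -0.03, 0.9, -20, -28, 0, 0, 0, -0.03, 0.9, -20, -28, 0, 0, 0, -0.03, 0.9, -15, -22, 0, 0, 0, -0.03, 0.9, -10, -14, 0, 0, 0, -0.03, 0.9, 0, 0, 0, 0, 0, 0, 0.9, 0, 0, 0, 0, 0, 0, 0.9]

```text
time: 24.8
position: [0.3985, -0.3073, 0.294]
tool_rot: [0.894, 0.449, -0.0, -0.001]
ft_force: [0.9, 1.2, -2.2]
grip_width: 0.0194
```

```bash
cat > rk.py <<'E'
from h import *
import sys
FREE=np.array([.4683,-.3589]);ya=np.radians(-36.7);ex=np.array([np.cos(ya),np.sin(ya)]);ey=np.array([-ex[1],ex[0]])
A=[]
for i in range(4):
    o=robot.get_obs();R=Rn.from_quat(o["tool_rot"]).as_matrix();e=o["position"][:2]-FREE
    A.append([*(o["position"]*1e3),e@ex*1e3,e@ey*1e3,np.degrees(np.arctan2(R[1,1],R[0,1])),np.degrees(np.arccos(-R[2,2])),*o["ft_force"]])
    robot.camera("side")
print("x y z | rackx racky | jaw yaw tilt | f");print(np.round(np.mean(A,0),1),o["time"],o["grip_width"])
n=sys.argv[1]
d=shot("scene",n+"s");b=cv2.resize(d["color"][140:300,60:300],None,fx=3.3,fy=3.3,interpolation=cv2.INTER_CUBIC);cv2.imwrite(f"pics/{n}sc.png",b[:,:,::-1])
d=shot("side",n+"d");shot("wrist",n+"w")
E
python3 rk.py r1
```

```text
x y z | rackx racky | jaw yaw tilt | f
[ 3.991e+02 -3.070e+02  2.943e+02 -8.650e+01  2.000e-01 -3.660e+01
  1.000e-01  2.000e-01  3.000e-01 -2.700e+00] 24.95 0.01923903306636579
```

View pics/r1sc.png

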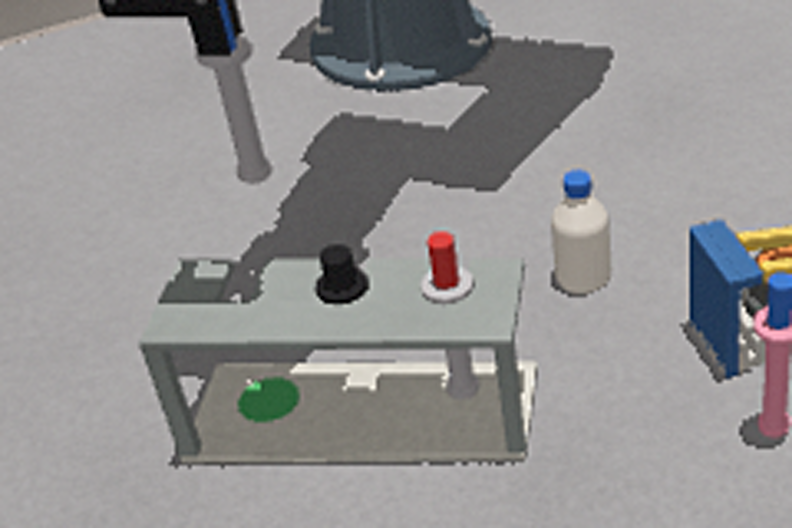

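View pics/r1w.png

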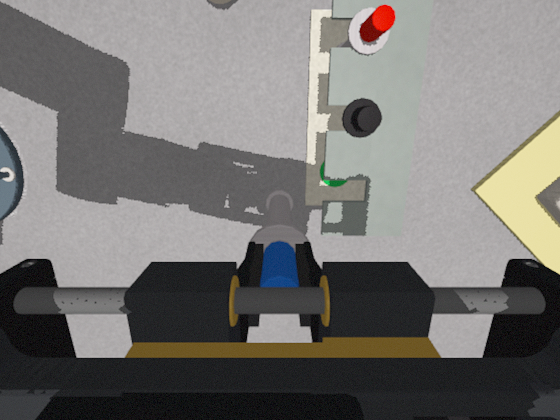

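>>> move_arm:
  rows: [0.5, -0.5, -25, 0, 0, 0, 0.9, 0, 0, -35, 0, 0, 0, 0.9, 0, 0, -35, 0, 0, 0, 0.9, 0, 0, -30, 0, 0, 0, 0.9, 0, 0, -23, 0, 0, 0, 0.9, 0, 0, 0, 0, 0, 0, 0.9, 0, 0, 0, 0, 0, 0, 0.9]

```text
time: 25.85
position: [0.4005, -0.3084, 0.1471]
tool_rot: [0.893, 0.45, 0.0, -0.0]
ft_force: [-0.1, -0.7, -3.0]
grip_width: 0.0195
```

```bash
python3 rk.py r2
python3 - <<'E'
from h import *
d=load("r2d");b=cv2.resize(d["color"][140:280,250:460],None,fx=3.7,fy=3.7,interpolation=cv2.INTER_CUBIC);cv2.imwrite("pics/r2dc.png",b[:,:,::-1])
for n in ("r2s","r2w"):
    d=load(n);P=cloud(d);hsv=cv2.cvtColor(d["color"],cv2.COLOR_RGB2HSV).astype(int)
    ok=(d["z_map"]>0)&(abs(P[...,0]-.3995)<.02)&(abs(P[...,1]+.3075)<.02)&(P[...,2]>.035)&(P[...,2]<.12)
    Q=P[ok]
    if len(Q)>20:
        for i in (0,1): f=np.polyfit(Q[:,2],Q[:,i],1); print(n,"slope",round(f[0],4),"at z=.1",round(np.polyval(f,.1),4),len(Q))
    ok=(d["z_map"]>0)&(abs(P[...,0]-.3995)<.03)&(abs(P[...,1]+.3075)<.03)&(P[...,2]>.012);print("lowest",np.round(np.percentile(P[ok][:,2],[0,1,3]),4))
E
```

```text
x y z | rackx racky | jaw yaw tilt | f
[ 4.009e+02 -3.090e+02  1.479e+02 -8.390e+01 -3.000e-01 -3.650e+01
  1.000e-01  1.000e-01 -2.000e-01 -2.700e+00] 26.0 0.019011899721333558
r2s slope 0.0099 at z=.1 0.4088 54
r2s slope -0.0128 at z=.1 -0.3098 54
lowest [0.0945 0.1053 0.1195]
r2w slope 0.0164 at z=.1 0.4064 739
r2w slope 0.0282 at z=.1 -0.3027 739
lowest [0.0291 0.0388 0.0959]
```

View pics/r2sc.png

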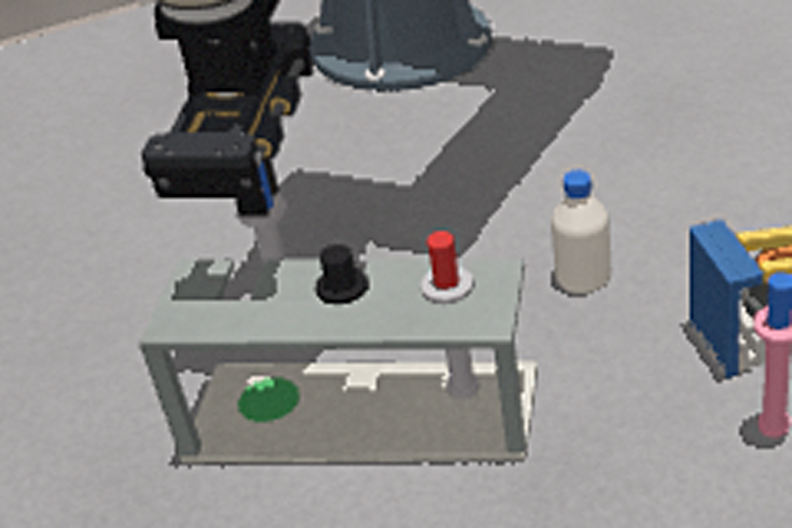

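View pics/r2w.png

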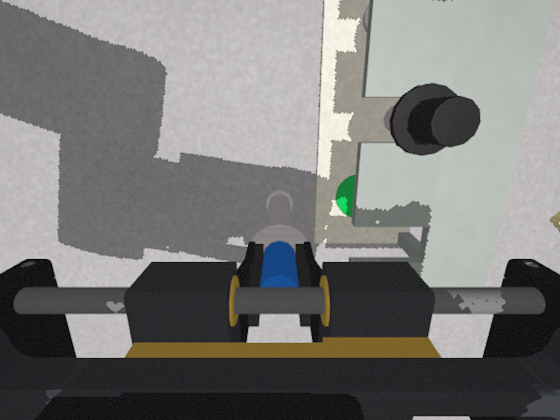

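The stem hangs in front of the free slot, which shows at (355–430, 222–245). I'll rectify the slot in the rack frame to check the lateral line-up.

Run:
```python
from h import *
d=load("r2w")
FREE=np.array([.4683,-.3589]);ya=np.radians(-36.7);ex=np.array([np.cos(ya),np.sin(ya)]);ey=np.array([-ex[1],ex[0]])
s=5
gx,gy=np.meshgrid(np.arange(-60,60,1/s),np.arange(-70,45,1/s)) # col=rack y,row=rack x
W=np.stack([FREE[0]+(gy*ex[0]+gx*ey[0])/1e3,FREE[1]+(gy*ex[1]+gx*ey[1])/1e3,np.full(gx.shape,.130)],-1)
uv=proj(d,W.reshape(-1,3)).reshape(gx.shape+(2,)).astype(np.float32)
r=cv2.remap(d["color"],uv[...,0],uv[...,1],cv2.INTER_LINEAR)
q=np.array([[-13,-35],[-13,14],[13,14],[13,-35]]);q=((q+[60,70])*s).astype(np.int32);cv2.polylines(r,[q],False,(255,0,255),1)
cv2.imwrite("pics/r2rect.png",r[:,:,::-1])
```

```text
(no output)
```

View pics/r2rect.png

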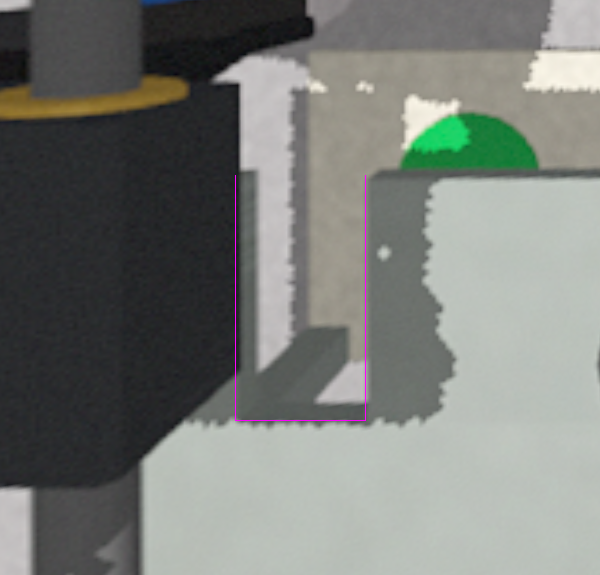

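The slot outline matches within about 0.6 mm. Entering slowly along the rack's +x.

>>> move_arm:
  rows: [0.4, 0.5, -2, 0, 0, 0, 0.9, 6, -4.5, 0, 0, 0, 0, 0.9, 8, -6, 0, 0, 0, 0, 0.9, 8, -6, 0, 0, 0, 0, 0.9, 8, -6, 0, 0, 0, 0, 0.9, 6, -4.5, 0, 0, 0, 0, 0.9, 0, 0, 0, 0, 0, 0, 0.9, 0, 0, 0, 0, 0, 0, 0.9]

```text
time: 27.0
position: [0.4363, -0.3346, 0.1446]
tool_rot: [0.893, 0.45, -0.0, -0.001]
ft_force: [0.1, -1.1, -3.1]
grip_width: 0.0192
```

```bash
python3 rk.py r3
```

```text
x y z | rackx racky | jaw yaw tilt | f
[ 4.360e+02 -3.343e+02  1.446e+02 -4.050e+01  4.000e-01 -3.650e+01
  1.000e-01 -2.000e-01 -0.000e+00 -3.100e+00] 27.15 0.0188351097103778
```

View pics/r3w.png

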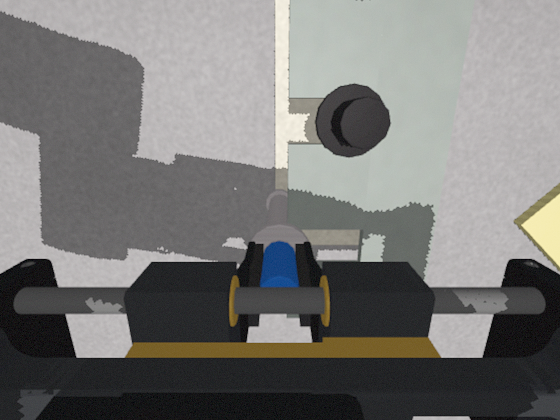

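View pics/r3sc.png

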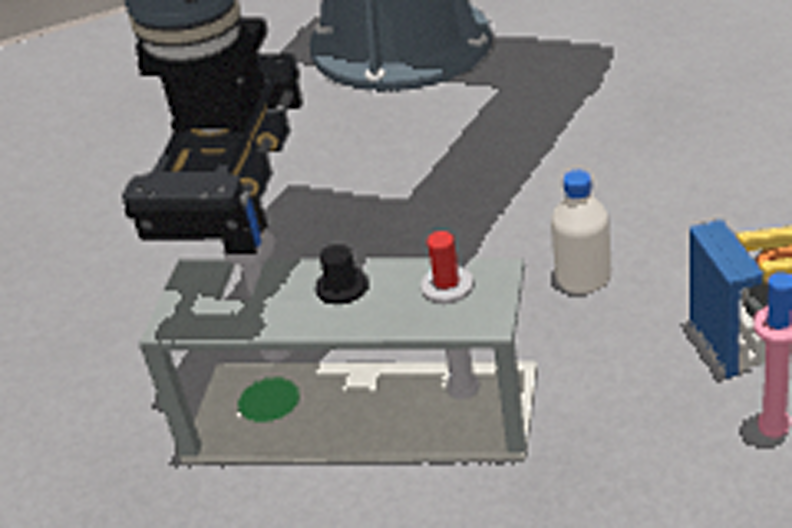

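>>> move_arm:
  rows: [4, -3, 1, 0, 0, 0, 0.9, 6, -4.5, 0, 0, 0, 0, 0.9, 7, -5, 0, 0, 0, 0, 0.9, 7, -5.3, 0, 0, 0, 0, 0.9, 6, -4.5, 0, 0, 0, 0, 0.9, 3.2, -2.5, 0, 0, 0, 0, 0.9, 0, 0, 0, 0, 0, 0, 0.9, 0, 0, 0, 0, 0, 0, 0.9]

```text
time: 28.15
position: [0.4693, -0.3593, 0.1456]
tool_rot: [0.893, 0.45, -0.0, -0.001]
ft_force: [-0.1, 0.2, -2.5]
grip_width: 0.0187
```

```bash
python3 rk.py r4
```

```text
x y z | rackx racky | jaw yaw tilt | f
[ 4.693e+02 -3.592e+02  1.457e+02  1.000e+00  3.000e-01 -3.660e+01
  1.000e-01 -0.000e+00  1.000e-01 -2.700e+00] 28.3 0.018838461238013658
```

View pics/r4sc.png

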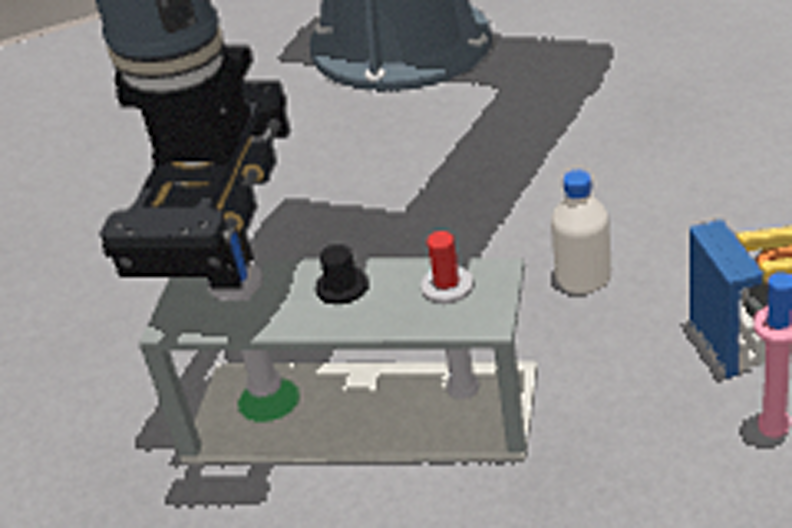

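View pics/r4w.png

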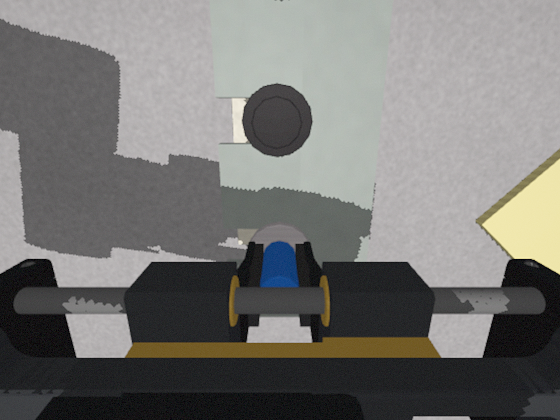

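The stem is in the slot directly above the green disc. I'll lower until the flange takes the weight.

>>> move_arm:
  rows: [0, 0, -1.5, 0, 0, 0, 0.9, 0, 0, -1.5, 0, 0, 0, 0.9, 0, 0, -1, 0, 0, 0, 0.9, 0, 0, -0.8, 0, 0, 0, 0.9, 0, 0, 0, 0, 0, 0, 0.9, 0, 0, 0, 0, 0, 0, 0.9]

```text
time: 29.1
position: [0.4696, -0.3596, 0.141]
tool_rot: [0.893, 0.45, 0.0, -0.0]
ft_force: [0.9, -0.2, -2.6]
grip_width: 0.0189
```

```bash
python3 rk.py r5
```

```text
x y z | rackx racky | jaw yaw tilt | f
[ 4.697e+02 -3.596e+02  1.411e+02  1.500e+00  2.000e-01 -3.660e+01
  0.000e+00 -3.000e-01  1.000e-01 -2.900e+00] 29.25 0.019004090876598143
```

>>> move_arm:
  rows: [0, 0, -0.7, 0, 0, 0, 0.9, 0, 0, -0.7, 0, 0, 0, 0.9, 0, 0, 0, 0, 0, 0, 0.9, 0, 0, 0, 0, 0, 0, 0.9]

```text
time: 29.85
position: [0.4696, -0.3596, 0.1399]
tool_rot: [0.893, 0.45, 0.0, 0.0]
ft_force: [-1.4, 0.2, -0.6]
grip_width: 0.0188
```

```bash
python3 rk.py r6
```

```text
x y z | rackx racky | jaw yaw tilt | f
[ 4.697e+02 -3.596e+02  1.399e+02  1.500e+00  2.000e-01 -3.660e+01
  0.000e+00 -7.000e-01  4.000e-01 -2.000e-01] 30.0 0.01897075729583441
```

The weight is off the wrist (-0.2 N) at a TCP height of 139.9 mm, as predicted. I'll open and rise.

>>> move_arm:
  rows: [0, 0, 0, 0, 0, 0, 0.7, 0, 0, 0, 0, 0, 0, 0.5, 0, 0, 0, 0, 0, 0, 0.4, 0, 0, 0, 0, 0, 0, 0.4, 0, 0, 0, 0, 0, 0, 0.4, 0, 0, 0, 0, 0, 0, 0.4]

```text
time: 30.8
position: [0.4697, -0.3596, 0.1396]
tool_rot: [0.893, 0.45, 0.0, 0.0]
ft_force: [0.7, 0.8, 0.6]
grip_width: 0.051
```

>>> move_arm:
  rows: [0, 0, 8, 0, 0, 0, 0.4, 0, 0, 15, 0, 0, 0, 0.4, 0, 0, 25, 0, 0, 0, 0.4, 0, 0, 40, 0, 0, 0, 0.4, 0, 0, 50, 0, 0, 0, 0.4, -20, -10, 40, 0, 0, 0, 0.4, 0, 0, 0, 0, 0, 0, 0.4, 0, 0, 0, 0, 0, 0, 0.4]

```text
time: 31.6
position: [0.4496, -0.37, 0.3193]
tool_rot: [0.893, 0.449, 0.0, 0.001]
ft_force: [0.0, -0.1, -0.2]
grip_width: 0.0519
```

```bash
python3 rk.py r7
python3 - <<'E'
from h import *
w=load("r7w");P=cloud(w);hsv=cv2.cvtColor(w["color"],cv2.COLOR_RGB2HSV).astype(int)
for n in ("scene","side","wrist"):
    d=shot(n)
    for t in ("stem_mid","spare_mid","plug_mid","fork_seat","port","bottle_mid","driver"):
        print(n,t,[(np.round(x["at"]).tolist(),round(x["conf"],2)) for x in robot.spot_point(n,t)[:3]])
for n in ("r7s","r7d","r7w"):
    d=load(n);P=cloud(d);hsv=cv2.cvtColor(d["color"],cv2.COLOR_RGB2HSV).astype(int)
    b=(d["z_map"]>0)&(abs(P[...,0]-.4683)<.03)&(abs(P[...,1]+.3589)<.03)
    top=b&(hsv[...,0]>100)&(hsv[...,0]<125)&(hsv[...,1]>120)&(P[...,2]>.1745)
    fl=b&(hsv[...,1]<60)&(P[...,2]>.1325)&(P[...,2]<.142)
    for nm,m,z in (("head",top,.178),("flange",fl,.136)):
        v,u=np.nonzero(m)
        if len(u)>5:
            W=np.array([rayz(d,(a,c),z)[:2] for a,c in zip(u,v)]).astype(np.float32);c,r=cv2.minEnclosingCircle(W*1000);print(n,nm,len(u),np.round(c,1),round(r,1),"zmed",np.round(np.median(P[m][:,2]),4))
E
```

```text
x y z | rackx racky | jaw yaw tilt | f
[ 4.493e+02 -3.691e+02  3.173e+02 -9.200e+00 -1.950e+01 -3.660e+01
  1.000e-01 -2.000e-01 -3.000e-01  1.000e-01] 31.75 0.0520611556513094
scene stem_mid [([135.0, 235.0], 0.87), ([297.0, 246.0], 0.73), ([324.0, 244.0], 0.61)]
scene spare_mid []
scene plug_mid [([160.0, 228.0], 0.48)]
scene fork_seat [([299.0, 219.0], 0.91)]
scene port [([297.0, 220.0], 0.89)]
scene bottle_mid [([235.0, 206.0], 0.86)]
scene driver [([348.0, 240.0], 0.47)]
side stem_mid [([244.0, 210.0], 0.81), ([264.0, 202.0], 0.69), ([394.0, 188.0], 0.44)]
side spare_mid [([346.0, 195.0], 0.63)]
side plug_mid [([372.0, 180.0], 0.54), ([243.0, 236.0], 0.17)]
side fork_seat [([265.0, 223.0], 0.8)]
side port [([268.0, 222.0], 0.7)]
side bottle_mid [([336.0, 235.0], 0.82)]
side driver [([219.0, 255.0], 0.42)]
wrist stem_mid []
wrist spare_mid [([284.0, 26.0], 0.94)]
wrist plug_mid [([286.0, 100.0], 0.69)]
wrist fork_seat []
wrist port []
wrist bottle_mid []
wrist driver []
r7s head 40 [  57.2 -264.2] 439.0 zmed 0.1782
r7s flange 103 [ 482.4 -358.3] 28.8 zmed 0.1359
r7d flange 8 [ 477.5 -343.5] 15.1 zmed 0.1337
r7w head 586 [ 318.1 -507.3] 221.7 zmed 0.3854
r7w flange 497 [ 470.3 -359.8] 19.7 zmed 0.135
```

View pics/r7sc.png

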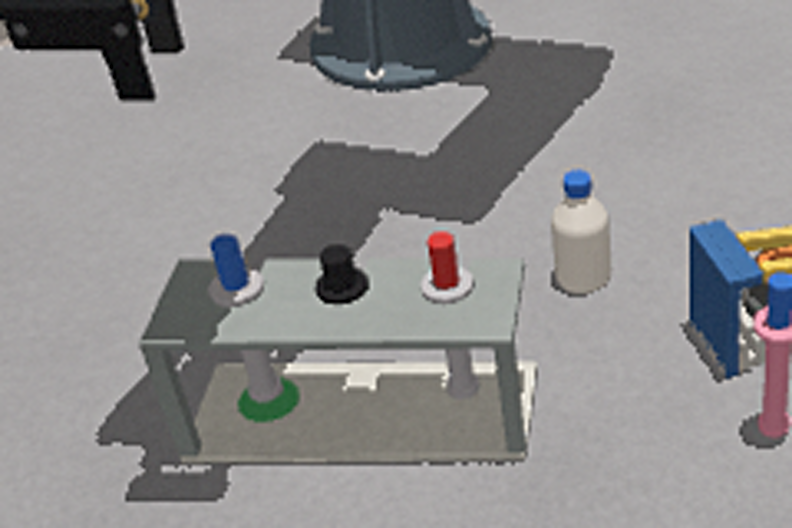

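View pics/r7w.png

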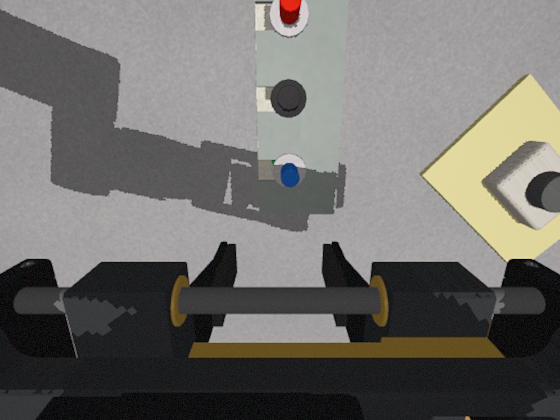

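View pics/r7d.png

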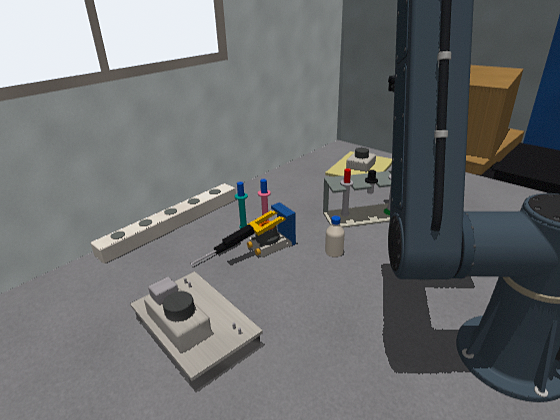

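The flange circle is at (0.4703, -0.3598), 2 mm from the slot centre, with its top at about 136 mm. The fork is on the port and the neighbours, bottle and screwdriver are at their starting pixels. Handing in.

Run:
```python
from h import *
print(robot.hand_in())
```

```text
the job is handed in; nothing more can be done
None
```

The job is handed in at about 32 s of the 72 s allowed: the blue-headed stem hangs in the slot over the green disc, and the fork lies on the port. No verdict was reported.

**What I did:**
- I dragged the fork out from under the jig by its prongs and regripped it by the handle. I then slid it level round the stem and under the ledge, tilted it about 8° and let go.
- I pulled the stem straight up and carried it to the rack. I entered the free slot from the front and lowered it until the flange took the weight (wrist force -0.2 N).

**Last checks:**
- **Stem:** its flange circle is about 2 mm from the slot centre, with its top at about 136 mm, which is the resting height. It looked upright in the picture, but I did not measure its tilt in the slot.
- **Fork:** after release it sat tilted by about 10–12.5° depending on the camera, with its seat roughly 3 mm short of the port axis. The stem then came out on its own weight alone (about 2.5 N), so the collet was held down. The final pictures still show the fork on the port.
- **Other parts:** the plug, bottle and screwdriver were within a few pixels of where they started. The gripper touched nothing.

**Checks that failed or disagreed:**
- The network missed the red spare in the last scene picture, but it was found in the side and wrist views and looked unmoved.
- The scene and side fits of the stem's final position were unusable because of shadow and gripper pixels. The stem position therefore rests on the wrist camera, supported by the pictures.

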